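# Spread the snap ring over the shaker's drive stub and hold it at the groove

## Robot

A 6-joint arm with a two-finger parallel gripper is mounted at the origin on the work surface. World frame = base frame: x ahead of the robot, y to its left, z up, the work surface at z = 0. Lengths are in m, angles in rad, forces in N, time in s.
With the tool pointing down it reaches from about 0.375 to 0.9 m from the base axis. Payload 3.1 kg.
Tool frame: the origin (TCP) lies at the very end of the fingers, on their centre line; the grasp point (between the pads) lies 19 mm behind it; x points along the fingers, z is the direction in which the jaws open and shut, and the axes are right-handed (so a half turn about x gives the same grasp; the last joint's range is limited). The gripper opens to 87 mm and grips with 3 to 60 N. Pads are 19 mm wide; open, the fingers measure 117 mm over their backs; the gripper's body (75 mm by 190 mm) begins 51 mm behind the grasp point.
Start: joints at [1.03, 0.527, 1.433, -0, 1.181, -0.178], TCP at [0.222, 0.584, 0.199] pointing down, gripper open.
Joint ranges: [-3.08, 3.08], [-0.75, 2.2], [0.22, 2.44], [-1.43, 4.57], [0, 2.65], [-2.85, 2.85]. Speed limits (rad/s): [2.79, 2.79, 3.14, 3.14, 3.14, 3.14].

## Interface

Orientations are given as a unit quaternion [w, x, y, z].
In Python, from workcell import arm gives the robot as it stands.
- The arm moves only by the shell command python3 -m crank 'ROWS'. ROWS is JSON, a list of rows, each a list of 3 entries, a list of its own where there are three numbers: the shift along the world's x, y, z in units of 40 mm (1.0 is 40 mm), then the turn, a rotation vector about the world's x, y, z in units of 5 degrees (1.0 is 5 degrees), then the gripper command: -1 is shut, 1 is fully open, values between are in proportion. A call has 1 to 8 rows; each row shifts and turns the pose as measured when the row begins; what a row does not reach is not made up. A row lasts 1/12 s, in which the tool goes at most 41.7 mm and 7.16 degrees, less where a joint would pass 70% of its speed; a pose out of reach is approached as far as the arm can. A call is refused whole if a number of a shift passes 1 or a number of a turn 1, either way. A call with a gripper value outside its range is refused whole. The fingers move at their own pace and stop on an object; the grip force is fixed at half the most. Time passes only in rows, so rows that do not move let the fingers close. It gives the time, the measured TCP pose, the force and the opening at its end, in the units of the state.
- arm.sense(): the state, without advancing time (a new reading comes with each control period).
- arm.snapshot(name): name is "scene" or "top"; returns a dict with "img" (400x640x3 uint8, blue, green, red), "fx", "fy", "cx", "cy" (pixels), "R" (3x3) and "t" (3): a world point X has camera coordinates R X + t. Camera axes: x right, y down, z forward; pixel columns grow to the right and rows downward; lengths in m; the calibration is good to about 2 mm. A picture is of the moment at which its call begins. There is no depth.
- arm.finish_job(): hands the job in, once; it reports no verdict.
The state is a dict: "clock": time; "joint_pos": joint angles; "joint_vel": joint speeds; "effort": joint torques, N m; "tcp_pos": TCP position; "eef_rot": TCP orientation; "ft_force": force on the tool from outside, world axes, zero at the start; "moment": the same for the moment, N m; "opening": opening from 0.0 (shut) to 1.0 (fully open).
Only numpy, scipy, OpenCV 4.12 (cv2) and the standard library are available. Lean on these libraries where they do the work, as an engineer would, in place of code of your own. Each camera call takes 0.05 s, during which the arm holds its last target.

## Task

The shaker's platform is off and its bearing sits on the drive stub. Take the snap-ring pliers from their stand by both handles, put the two tips down through the eyelets of the snap ring on the kit tray, squeeze the handles to the stop to spread the ring, lift it off and slide it, still spread, over the stub's end and gently down until it lies level in line with the groove just above the bearing's washer. Stop there and finish while holding: keep the pliers squeezed and the ring spread at the groove so that I can check it before it is let in, and leave the spare bearing, the jar and the screwdriver where they are.

Things in the scene. Friction and masses are not known exactly. Their poses are not given: they have to be found in the camera images.
- shaker: Orbital shaker without its platform, fixed: white case 240 (x) x 220 (y) mm, steel deck at height 70 mm, four posts 14 mm high near its corners. On the deck a dark crank disc, on it a bearing (outer diameter 68 mm, top at height 103 mm) with a support washer (50 mm in diameter, top at 105.5 mm), through both the vertical drive stub. Origin: centre of the underside, control panel at -x.
- groove (a point): Point on the vertical axis of the drive stub at mid-height of its ring groove, 108 mm above the bench, z up. The stub is 40 mm in diameter; the groove (37 mm in diameter, 5 mm wide) reaches from the washer's top face 2.5 mm below this point to 2.5 mm above it.
- stub_top (a point): Centre of the stub's top face, 14.5 mm above point groove; the stub's rim is chamfered 2.5 mm.
- tray: White service-kit tray, fixed, 170 (x) x 120 (y) mm, rim 12 mm high. Origin: centre of the underside. The snap ring lies on a raised seat (top 18 mm above the bench) near x = -40 mm, round a low 24 mm locating boss; the eyelets overhang the seat with 12 mm of free depth below them. The spare bearing lies near x = +44 mm.
- ring: Dark spring-steel snap ring, 3 mm thick, band 5.5 mm wide, 34 g, lying flat: a back bow and two sprung arms that end in lugs with eyelets. Spread by the pliers its inside is a circle of about 45 mm; relaxed it will not pass over the 40 mm stub. Origin: centre of that circle at the underside, +x towards the gap between the lugs, +y to the left eyelet, z up.
- ring_center (a point): Centre of the spread ring's circle at mid-thickness, 1.5 mm above the ring's origin; it belongs to the back bow, whose inside is 22.3 mm behind it (-x).
- eye_left (a point): Centre of the left (+y) eyelet at mid-thickness: a square through hole 6 x 6 mm in the lug. Relaxed it lies about x = 24.5, y = +7.3 mm from the ring's centre, spread to the pliers' stop about x = 26, y = +14.5 mm. Spreading takes up to about 6 N at each eyelet.
- eye_right (a point): The same for the right (-y) eyelet, at y = -7.3 mm relaxed, -14.5 mm spread.
- stand: Pale wooden pliers stand, fixed: block 60 (x) x 96 (y) x 72 mm on a foot 80 x 110 x 8 mm, a few short hex keys in its corners reaching 104 mm. The pliers stand nose down in its central pocket (12.5 x 30 mm, floor 8 mm above the bench) with little play: squeezed by more than about 7 mm at the handles they jam in it. Origin: centre of the underside.
- pliers: External snap-ring pliers, 180 mm long, 0.2 kg, standing upright, handles up: squeezing the handles spreads the tips. Origin: the pivot, 87 mm above the bench; z up towards the handles, x across the flat of the tool, y in the plane of the handles. The frame belongs to the +y half and turns 0.122 rad about x with its handle, from open to the stop. Held loosely they swing.
- plierhalf (a joint): Angle of the pliers in rad: 0 = handles open, tips together; 0.244 = squeezed to the stop screw, tips spread. A spring opens them: the handles need about 10 N at the grip points to begin to move and, with the ring on the tips, about 19 N to reach the stop; more force changes nothing. Squeezing 18 mm at the grip points spreads the tips by 19 mm.
- tip_a (a point): End of the pin on the +y half's nose: 3.2 mm in diameter, round end; a shoulder 6 mm above the end is too wide for the eyelets. The tips are 14 mm apart when open and 33 mm at the stop, about 1.5 mm nearer the pivot; there the pins splay outwards, so the sprung ring seats itself against the shoulders and does not slip off.
- tip_b (a point): The same on the other (-y) half.
- grip_a (a point): Grip point on the outer face of the +y handle's black sleeve (13 mm wide, 8 mm thick, 70 mm long), about 72 mm above the pivot and 27 mm below the handle's end. The outer faces are bowed (radius 100 mm). Widest across the two handles near here: about 50 mm open, 32 mm at the stop.
- grip_b (a point): The same on the -y handle.
- bearing: Bystander: spare bearing lying in the tray, outer diameter 68 mm, bore 40 mm, 15 mm high. Origin: centre of the underside.
- jar: Bystander: grey grease jar with a white cap, 60 mm in diameter, 55 mm high, upright on the bench. Origin: centre of the underside.
- driver: Bystander: screwdriver with a black handle, 190 mm long, lying on the bench. Origin: middle of its underside.

How it is judged:
On the way, in this order (a step that is already met when the one before it is completed fails the run):
1. both plier tips pass down through the ring's eyelets (((z of tip_a in the frame of eye_left below -0.0015 m and horizontal distance between tip_a and eye_left below 0.0045 m and z of tip_b in the frame of eye_right below -0.0015 m and horizontal distance between tip_b and eye_right below 0.0045 m) or (z of tip_a in the frame of eye_right below -0.0015 m and horizontal distance between tip_a and eye_right below 0.0045 m and z of tip_b in the frame of eye_left below -0.0015 m and horizontal distance between tip_b and eye_left below 0.0045 m))), for 0.1 s.
2. the ring, spread on the pliers' tips, is lifted clear of the tray (distance between eye_left and eye_right above 0.025 m and ((z of tip_a in the frame of eye_left below -0.0015 m and horizontal distance between tip_a and eye_left below 0.0045 m and z of tip_b in the frame of eye_right below -0.0015 m and horizontal distance between tip_b and eye_right below 0.0045 m) or (z of tip_a in the frame of eye_right below -0.0015 m and horizontal distance between tip_a and eye_right below 0.0045 m and z of tip_b in the frame of eye_left below -0.0015 m and horizontal distance between tip_b and eye_left below 0.0045 m)) and contact force between the fingers and pliers above 4 N and height (world z) of ring_center above 0.045 m), for 0.2 s.
At the end, for the whole second after the job is handed in: Ring round the stub: middle within 4 mm of its axis and 2 mm of the groove's mid-height, tilt under 0.1 rad, at rest; tips through the eyelets, these over 25 mm apart (15 relaxed, 29 at the stop); fingers hold the pliers with over 4 N; bystanders within 30 mm of their places (horizontal distance between ring_center and groove below 0.004 m and z of ring_center in the frame of groove between -0.002 and 0.002 m and angle between ring's own z axis and vertical below 0.1 rad and distance between eye_left and eye_right above 0.025 m and ((z of tip_a in the frame of eye_left below -0.0015 m and horizontal distance between tip_a and eye_left below 0.0045 m and z of tip_b in the frame of eye_right below -0.0015 m and horizontal distance between tip_b and eye_right below 0.0045 m) or (z of tip_a in the frame of eye_right below -0.0015 m and horizontal distance between tip_a and eye_right below 0.0045 m and z of tip_b in the frame of eye_left below -0.0015 m and horizontal distance between tip_b and eye_left below 0.0045 m)) and contact force between the fingers and pliers above 4 N and linear speed of ring below 0.02 m/s and distance of each of bearing, jar, driver from where it was at the start of the episode below 0.03 m); the arm keeps its last pose, push and grip.
It fails at once if the spare bearing, the jar or the screwdriver is pushed away (distance of any of bearing, jar, driver from where it was at the start of the episode above 0.03 m).
It fails at once if the ring or the pliers are pushed hard (over 30 N) against the shaker (contact force between any of ring, pliers and shaker above 30 N).
It also fails if it takes over 72 s, if anything falls off the work surface, if the arm or the gripper's body presses on something with over 40 N, if the wrist force passes 120 N, or if a joint passes its speed limit or range.

## Working session

There is one attempt and no reset: what is moved stays moved. The work goes in short steps, Python scripts to look and compute and a shell command to move; the robot and the scene stay as the last step left them, time stands still between calls to the robot, and variables do not carry over. Pictures are saved under pics/ and viewed, and the job is handed in when it is done.

```bash
ls; mkdir -p pics; python3 - <<'E'
from workcell import arm
import cv2
s=arm.sense(); print({k:s[k] for k in('clock','tcp_pos','eef_rot','ft_force','opening')})
for n in("scene","top"):
    d=arm.snapshot(n); cv2.imwrite(f"pics/{n}0.png",d["img"]); print(n,d["fx"],d["fy"],d["cx"],d["cy"],d["R"],d["t"])
E
```

```text
pics
{'clock': 0.0, 'tcp_pos': array([0.22137685, 0.58363711, 0.19767965]), 'eef_rot': array([ 0.58130549, -0.40190149,  0.58270246,  0.40126919]), 'ft_force': array([ 0.04296984, -0.55841705, -0.48494661]), 'opening': 1.0006420567286518}
scene 486.1264320144817 486.1264320144817 319.42134246243876 197.5701188771246 [[ 0.76558213  0.64307313 -0.01846463]
 [ 0.45849005 -0.56551914 -0.68554721]
 [-0.4512991   0.51637685 -0.72779398]] [-0.45576329 -0.19122257  1.50257509]
top 406.201055014477 406.201055014477 319.00487455972376 196.50354950311004 [[ 2.77333376e-04 -9.99940430e-01 -1.09114822e-02]
 [-9.85842500e-01  1.55617857e-03 -1.67666763e-01]
 [ 1.67673755e-01  1.08035024e-02 -9.85783341e-01]] [0.01520642 0.60039609 0.91177578]
```

View pics/scene0.png

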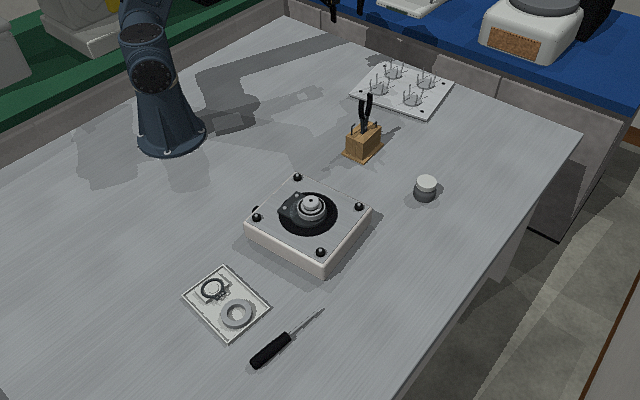

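View pics/top0.png

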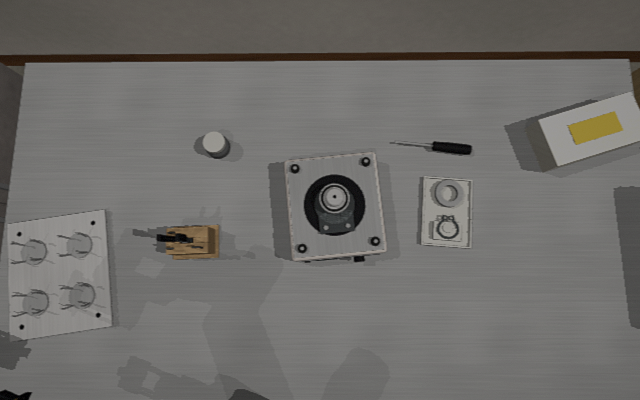

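The scene camera shows the stand at about (362,140), the shaker at about (308,225) and the tray at about (225,300). The top camera shows the pliers near (190,240), the stub at (335,197) and the ring at (447,228). I'll enlarge these.

```bash
cat > h.py <<'E'
import numpy as np, cv2, sys
from workcell import arm
def px2w(d,u,v,z):
    R=np.array(d["R"]);t=np.array(d["t"]); c=-R.T@t
    r=R.T@np.array([(u-d["cx"])/d["fx"],(v-d["cy"])/d["fy"],1.0]); return c+r*(z-c[2])/r[2]
def w2px(d,X):
    p=np.array(d["R"])@np.array(X,float)+np.array(d["t"]); return np.array([d["fx"]*p[0]/p[2]+d["cx"],d["fy"]*p[1]/p[2]+d["cy"]])
def tri(obs):
    A=[];b=[]
    for d,(u,v) in obs:
        R=np.array(d["R"]);t=np.array(d["t"])
        for k,q in((0,(u-d["cx"])/d["fx"]),(1,(v-d["cy"])/d["fy"])):
            A.append(R[k]-q*R[2]);b.append(q*t[2]-t[k])
    return np.linalg.lstsq(np.array(A),np.array(b),rcond=None)[0]
def crop(img,u0,v0,w,h,s,name):
    c=cv2.resize(img[v0:v0+h,u0:u0+w],None,fx=s,fy=s,interpolation=cv2.INTER_CUBIC)
    for k in range(0,w,10): 
        cv2.line(c,(k*s,0),(k*s,6 if k%50 else 12),(0,255,255),1); cv2.putText(c,str(u0+k),(k*s,22),0,.35,(0,255,255),1)
    for k in range(0,h,10):
        cv2.line(c,(0,k*s),(6,k*s),(0,255,255),1); cv2.putText(c,str(v0+k),(8,k*s+4),0,.35,(0,255,255),1)
    cv2.imwrite("pics/"+name,c)
E
python3 - <<'E'
from h import *
a=cv2.imread("pics/scene0.png");b=cv2.imread("pics/top0.png")
crop(b,140,205,90,70,8,"t_pl.png");crop(b,415,170,65,82,7,"t_tray.png")
crop(a,335,85,60,85,7,"s_pl.png");crop(a,175,255,105,95,6,"s_tray.png")
crop(b,280,145,115,120,5,"t_sh.png");crop(a,240,165,140,115,5,"s_sh.png")
E
```

```text
(no output)
```

View pics/t_pl.png

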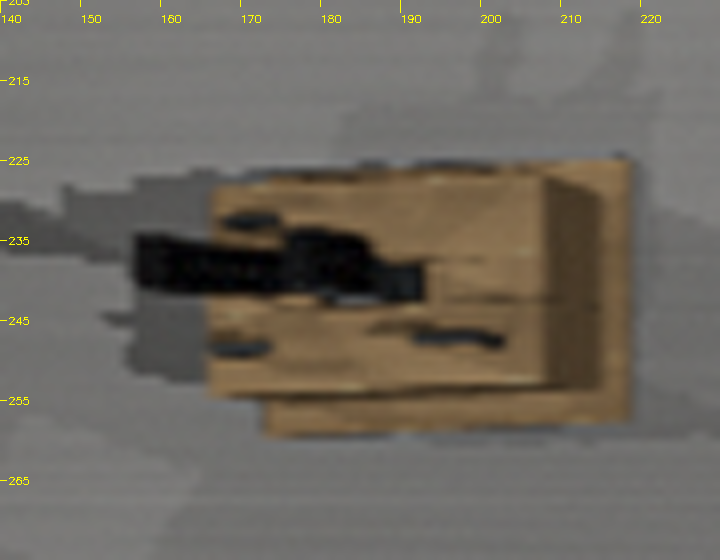

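View pics/s_pl.png

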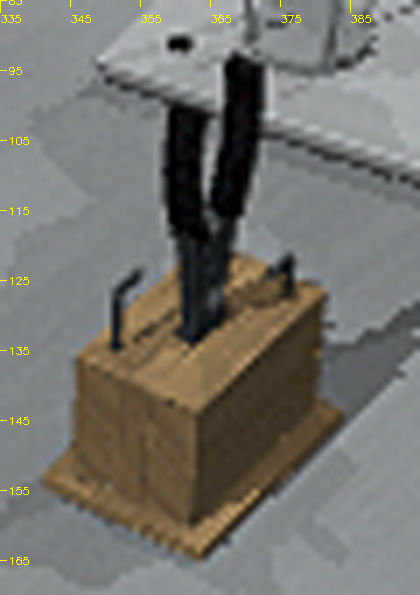

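View pics/t_tray.png

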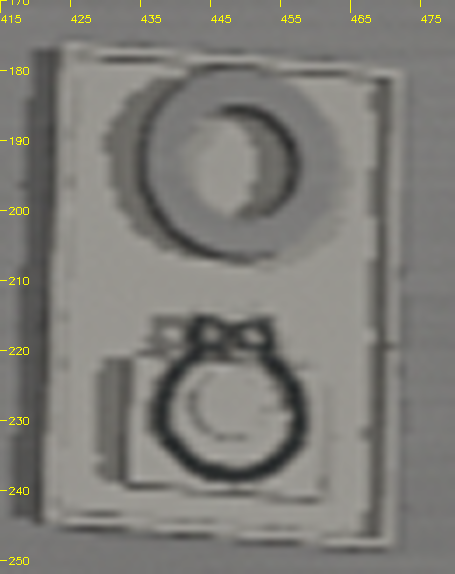

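View pics/s_tray.png

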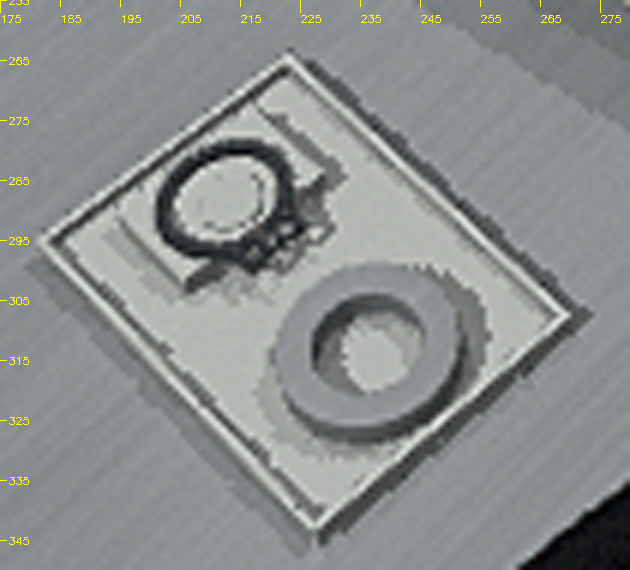

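View pics/t_sh.png

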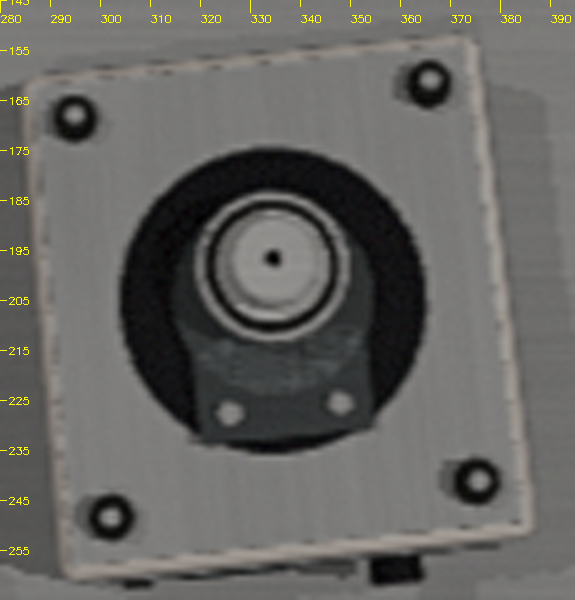

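View pics/s_sh.png

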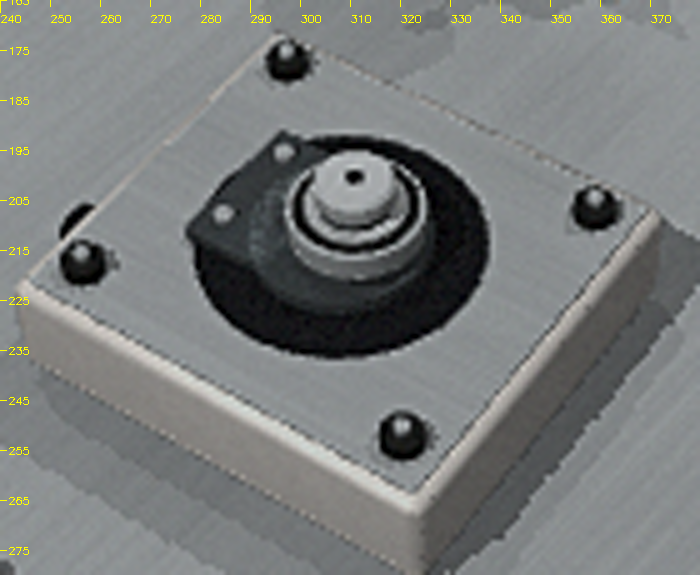

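```bash
cat >> h.py <<'E'
def cams():
    return arm.snapshot("scene"),arm.snapshot("top")
E
python3 - <<'E'
from h import *
from scipy.spatial.transform import Rotation as Ro
s,t=cams()
for d in(s,t): print("cam",-np.array(d["R"]).T@d["t"])
print("stub top",px2w(t,334.2,196.2,.1225),px2w(s,310.4,200,.1225),tri([(t,(334.2,196.2)),(s,(310.4,200))]))
C=[(166.1,227.9),(207.7,226.8),(207.3,252.8),(165.8,254)]
P=[px2w(t,u,v,.072) for u,v in C]; print("stand top corners",np.round(P,4),np.mean(P,0))
# scene: stand top corners: left(345.5,136.. ) front(362.5,143.5) right(381,126)
for u,v in((345.5,135.3),(362.5,143.2),(381,126)): print("sc",px2w(s,u,v,.072))
q=arm.sense()["eef_rot"];print(Ro.from_quat(q[[1,2,3,0]]).as_matrix())
# ring eyelets approx top
for n,(u,v) in dict(eyeL=(444,218),eyeR=(450.3,218),tl=(423.5,176.5),tr=(472,180),br=(470,248),bl=(421,244)).items(): print(n,px2w(t,u,v,.0195 if 'eye' in n else .012))
E
```

```text
cam [ 1.11470866 -0.59094588  0.95405751]
cam [0.43901089 0.00442082 0.99964577]
stub top [ 0.58882804 -0.01924391  0.1225    ] [ 0.58768543 -0.02023129  0.1225    ] [ 0.58828344 -0.01979043  0.12273585]
stand top corners [[0.5242 0.3657 0.072 ]
 [0.5267 0.27   0.072 ]
 [0.4676 0.2681 0.072 ]
 [0.4649 0.3626 0.072 ]] [0.49583713 0.31658567 0.072     ]
sc [0.46936041 0.26681636 0.072     ]
sc [0.52725878 0.2692979  0.072     ]
sc [0.52337054 0.36385716 0.072     ]
[[-6.42947409e-04 -9.34898784e-01  3.54913864e-01]
 [-1.14790977e-03  3.54914393e-01  9.34898099e-01]
 [-9.99999134e-01  1.93681218e-04 -1.30137074e-03]]
eyeL [ 0.55252904 -0.28707828  0.0195    ]
eyeR [ 0.55251402 -0.30225725  0.0195    ]
tl [ 0.65691757 -0.24392544  0.012     ]
tr [ 0.64780795 -0.36316416  0.012     ]
br [ 0.48081426 -0.34791579  0.012     ]
bl [ 0.49041522 -0.23079586  0.012     ]
```

Stub axis is at about (0.588, -0.020) and both cameras agree. The stand centre is at about (0.496, 0.316), yaw about 2.2°. Next I move above the pliers.

```bash
python3 -m crank '[[[0.6,-0.6,0.2],[0,0,0.6],1],[[0.6,-0.6,0.2],[0,0,0.6],1],[[0.6,-0.6,0.2],[0,0,0.6],1],[[0.6,-0.6,0.2],[0,0,0.6],1],[[0.6,-0.6,0.2],[0,0,0.6],1],[[0.6,-0.6,0],[0,0,0.6],1],[[0.6,-0.6,0],[0,0,0.6],1],[[0.6,-0.6,0],[0,0,0.4],1]]'
```

```text
clock: 0.87
tcp_pos: [0.413, 0.3878, 0.2375]
eef_rot: [-0.48, 0.518, -0.483, -0.518]
ft_force: [-0.5, 0.2, 0.2]
opening: 0.998
```

```bash
cat >> h.py <<'E'
from scipy.spatial.transform import Rotation as Ro
def st():
    s=arm.sense();q=s["eef_rot"];M=Ro.from_quat(q[[1,2,3,0]]).as_matrix();j=M[:,2]*np.sign(M[1,2])
    print("t %.2f tcp"%s["clock"],np.round(s["tcp_pos"],4),"yaw %.2f"%np.degrees(np.arctan2(-j[0],j[1])),"axis",np.round(M[:,0],4),"jawz %.4f"%j[2],"f",np.round(s["ft_force"],2),"m",np.round(s["moment"],2),"gap %.1f"%(87*s["opening"]))
    return s
E
python3 -m crank '[[[0.7,-0.6,0],[0,0,0],1],[[0.7,-0.6,0],[0,0,0],1],[[0.67,-0.595,0],[0,0,0],1]]'; python3 -c "
from h import *
st();s,t=cams();cv2.imwrite('pics/a_s.png',s['img']);cv2.imwrite('pics/a_t.png',t['img']);crop(s['img'],325,50,80,110,6,'a_sc.png')"
```

```text
clock: 1.12
tcp_pos: [0.4979, 0.3118, 0.2377]
eef_rot: [0.479, -0.518, 0.483, 0.518]
ft_force: [0.4, 0.3, -0.0]
opening: 0.999
t 1.12 tcp [0.4979 0.3118 0.2377] yaw 4.27 axis [-0.0033 -0.0031 -1.    ] jawz -0.0029 f [ 0.39  0.26 -0.04] m [ 0.1  -0.01 -0.03] gap 86.9
```

View pics/a_sc.png

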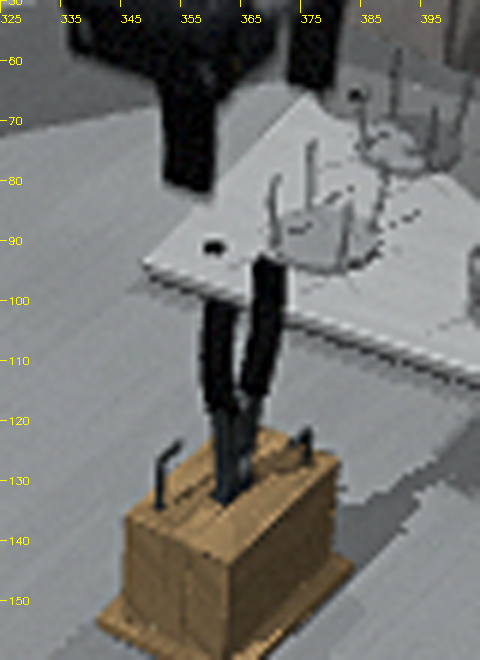

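```bash
python3 -m crank '[[[0,0.1,0],[0,0,-0.4],1],[[0,0,0],[0,0,0],1]]'; python3 -c "
from h import *
st();s,t=cams()
for p in((361.2,100),(369.7,93)): print(px2w(s,*p,.186))
for y in(.022,.016,-.016,-.022):print(y,w2px(s,(.496-.038*y,.316+y,.186)),w2px(t,(.496-.038*y,.316+y,.186)))
for y in(-.03,0.03):print(y,w2px(s,(.496-.038*y,.316+y,.186)),w2px(t,(.496-.038*y,.316+y,.186)))
"
```

```text
clock: 1.38
tcp_pos: [0.5024, 0.3118, 0.2369]
eef_rot: [-0.492, 0.507, -0.495, -0.506]
ft_force: [-0.2, 0.4, -0.2]
opening: 1.0
t 1.38 tcp [0.5024 0.3118 0.2369] yaw 1.56 axis [-0.0023 -0.0041 -1.    ] jawz -0.0040 f [-0.2   0.44 -0.21] m [0.03 0.02 0.03] gap 87.0
[0.49494322 0.29828509 0.186     ]
[0.49372852 0.33844351 0.186     ]
0.022 [370.03352775  93.26563569] [157.20888952 237.1598228 ]
0.016 [368.79495212  94.30466986] [160.19364081 237.04447792]
-0.016 [362.08603768  99.93274067] [176.11560404 236.42917806]
-0.022 [360.80841965 101.00452729] [179.10158912 236.31378549]
-0.03 [359.09506944 102.44184721] [183.08320571 236.15991702]
0.03 [371.67563506  91.88808105] [153.22952407 237.31360428]
```

```bash
python3 -m crank '[[[-0.18,0.14,0],[0,0,0.1],1],[[0,0,0],[0,0,0],1],[[0,0,-0.3],[0,0,0],1],[[0,0,-0.4],[0,0,0],1],[[0,0,-0.4],[0,0,0],1],[[0,0,-0.3],[0,0,0],1],[[0,0,0],[0,0,0],1]]'; python3 -c "
from h import *
st();s,t=cams();crop(s['img'],325,50,80,110,6,'b_sc.png');crop(t['img'],120,200,100,80,7,'b_tc.png')"
```

```text
clock: 2.07
tcp_pos: [0.4879, 0.3235, 0.181]
eef_rot: [-0.486, 0.514, -0.487, -0.513]
ft_force: [-0.9, -0.5, -0.2]
opening: 1.0
t 2.07 tcp [0.4879 0.3235 0.181 ] yaw 3.05 axis [-0.001  -0.0028 -1.    ] jawz -0.0028 f [-0.86 -0.46 -0.17] m [-0.01  0.05 -0.02] gap 87.0
```

View pics/b_sc.png

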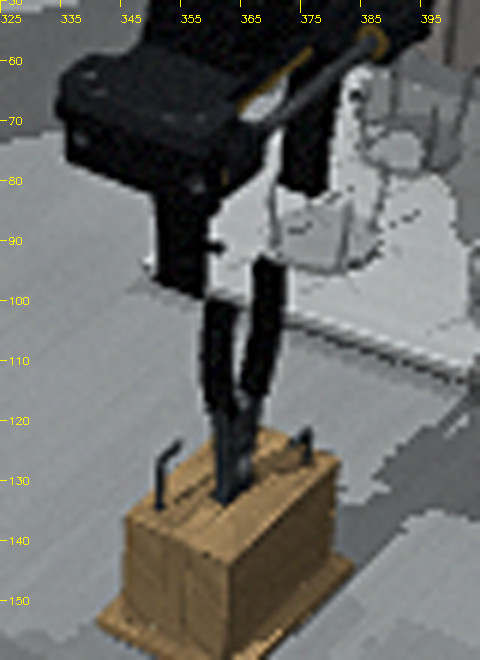

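View pics/b_tc.png

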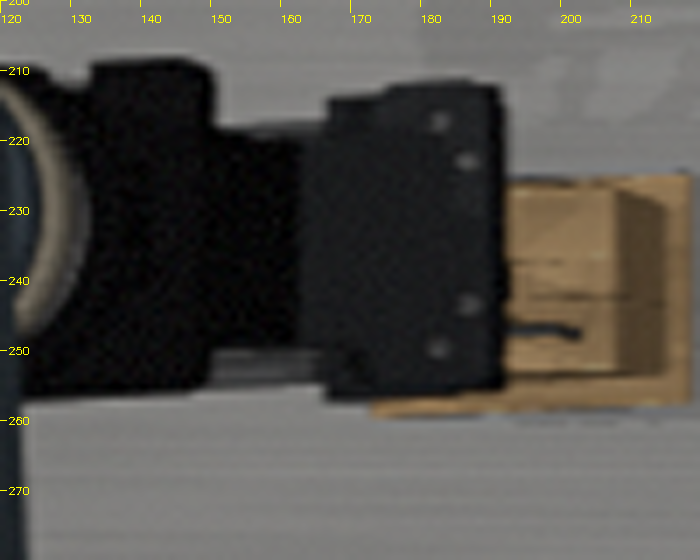

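```bash
python3 -c "
from h import *
st()"; python3 -m crank '[[[0,0,0],[0,0,0],1]]';python3 -c "
from h import *
st()"; python3 -m crank '[[[0,0,0],[0,0,0],1]]';python3 -c "
from h import *
st()"
```

```text
t 2.17 tcp [0.4895 0.324  0.183 ] yaw 3.03 axis [ 0.0025 -0.0014 -1.    ] jawz -0.0015 f [ 1.06 -0.01  1.03] m [0.01 0.03 0.04] gap 87.1
clock: 2.25
tcp_pos: [0.4897, 0.3245, 0.1839]
eef_rot: [-0.487, 0.514, -0.486, -0.512]
ft_force: [-0.1, 0.7, 0.6]
opening: 1.001
t 2.25 tcp [0.4897 0.3245 0.1839] yaw 3.08 axis [ 3.9e-03 -9.0e-04 -1.0e+00] jawz -0.0011 f [-0.11  0.69  0.6 ] m [ 0.08 -0.02  0.03] gap 87.1
clock: 2.33
tcp_pos: [0.49, 0.325, 0.1848]
eef_rot: [-0.487, 0.515, -0.485, -0.512]
ft_force: [0.6, -0.2, -0.1]
opening: 1.002
t 2.33 tcp [0.49   0.325  0.1848] yaw 3.12 axis [ 5.4e-03 -3.0e-04 -1.0e+00] jawz -0.0005 f [ 0.64 -0.16 -0.11] m [ 0.03 -0.05  0.02] gap 87.2
```

```bash
python3 -m crank '[[[0,0,0],[0,0,0],1],[[0,0,0],[0,0,0],1],[[0,0,0],[0,0,0],1],[[0,0,0],[0,0,0],1]]' >/dev/null;python3 -c "
from h import *
st()"; python3 -m crank '[[[0,0,0],[0,0,0],1],[[0,0,0],[0,0,0],1],[[0,0,0],[0,0,0],1],[[0,0,0],[0,0,0],1]]'>/dev/null;python3 -c "
from h import *
st()"
```

```text
t 2.67 tcp [0.4915 0.3258 0.1877] yaw 3.14 axis [ 0.0105  0.0019 -0.9999] jawz 0.0013 f [-0.43  0.57  0.62] m [0.02 0.06 0.  ] gap 87.1
t 3.00 tcp [0.4919 0.3257 0.1882] yaw 3.11 axis [ 0.0113  0.0022 -0.9999] jawz 0.0016 f [ 1.07 -0.48  0.92] m [ 0.04 -0.01 -0.05] gap 87.0
```

```bash
python3 -m crank '[[[0.08,-0.2,0],[-0.02,0.13,-0.18],1],[[0,0,0],[0,0,0],1]]' >/dev/null;python3 -c "
from h import *
st()"; python3 -m crank '[[[0,0,0],[0,0,0],1],[[0,0,0],[0,0,0],1],[[0,0,0],[0,0,0],1]]'>/dev/null;python3 -c "
from h import *
st()"
```

```text
t 3.17 tcp [0.4952 0.3172 0.1882] yaw 2.19 axis [-1.e-03 -1.e-04 -1.e+00] jawz -0.0001 f [-0.04  0.31 -0.19] m [ 0.04 -0.02  0.02] gap 87.0
t 3.42 tcp [0.4957 0.3164 0.1879] yaw 2.08 axis [-1.6e-03 -1.0e-04 -1.0e+00] jawz -0.0001 f [ 0.92 -0.57  0.37] m [-0.    0.04 -0.03] gap 87.0
```

```bash
python3 -m crank '[[[0,0,-0.2],[0,0,0],1],[[0,0,-0.2],[0,0,0],1],[[0,0,-0.2],[0,0,0],1],[[0,0,-0.2],[0,0,0],1],[[0,0,-0.2],[0,0,0],1],[[0,0,-0.2],[0,0,0],1],[[0,0,0],[0,0,0],1]]' >/dev/null;python3 -c "
from h import *
st()"; python3 -m crank '[[[0,0,0],[0,0,0],1],[[0,0,0],[0,0,0],1],[[0,0,0],[0,0,0],1],[[0,0,0],[0,0,0],1]]'>/dev/null;python3 -c "
from h import *
st()"
```

```text
t 4.00 tcp [0.4944 0.3162 0.1338] yaw 2.10 axis [-3.9e-03 -8.0e-04 -1.0e+00] jawz -0.0007 f [ 0.58 -0.39 -0.04] m [ 0.06  0.03 -0.03] gap 87.0
t 4.33 tcp [0.4942 0.3162 0.1328] yaw 2.11 axis [-0.0053 -0.0014 -1.    ] jawz -0.0012 f [-0.47  0.63 -0.09] m [ 0.03  0.04 -0.02] gap 87.0
```

```bash
python3 -m crank '[[[0.02,0.02,0.15],[0.02,-0.06,0],0.2],[[0,0,0],[0,0,0],0.2],[[0,0,0],[0,0,0],0.2],[[0,0,0],[0,0,0],0.2],[[0,0,0],[0,0,0],0.2],[[0,0,0],[0,0,0],0.2]]' >/dev/null;python3 -c "
from h import *
st();s,t=cams();crop(s['img'],325,50,80,110,6,'c_sc.png')"
```

```text
t 4.83 tcp [0.4965 0.3177 0.1418] yaw 2.12 axis [ 0.0051  0.0024 -1.    ] jawz 0.0022 f [0.   0.07 0.56] m [-0.03  0.02  0.01] gap 56.6
```

View pics/c_sc.png

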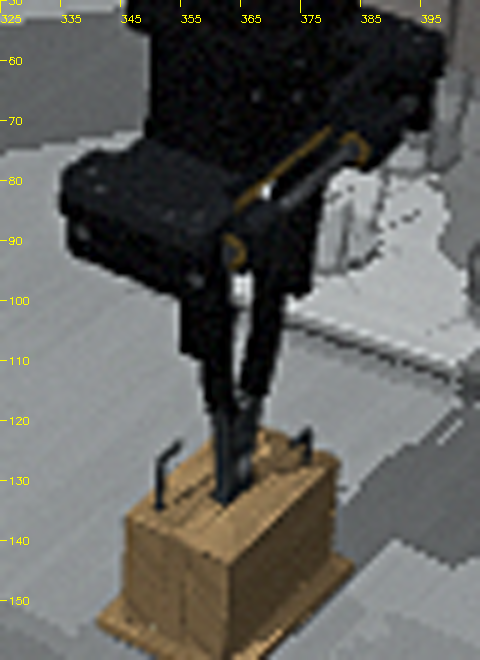

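```bash
python3 -m crank '[[[-0.02,0,-0.04],[-0.03,0.06,0],0.2],[[0,0,0],[0,0,0],0.2],[[0,0,0],[0,0,0],0.2]]' >/dev/null;python3 -c "
from h import *
st()"; python3 -m crank '[[[0,0,0],[0,0,0],0.13],[[0,0,0],[0,0,0],0.13],[[0,0,0],[0,0,0],0.13]]' >/dev/null;python3 -c "
from h import *
st()"
```

```text
t 5.18 tcp [0.4953 0.3176 0.1396] yaw 2.11 axis [-1.6e-03 -9.0e-04 -1.0e+00] jawz -0.0008 f [-0.08  0.52 -1.22] m [ 0.04  0.03 -0.01] gap 52.3
t 5.43 tcp [0.4952 0.3175 0.1393] yaw 2.12 axis [-0.0021 -0.0011 -1.    ] jawz -0.0011 f [-1.28 -0.8   1.38] m [ 0.07  0.06 -0.06] gap 49.7
```

```bash
python3 -m crank '[[[0,0,0],[0,0,0],0.08],[[0,0,0],[0,0,0],0.08],[[0,0,0],[0,0,0],0.08],[[0,0,0],[0,0,0],0.08]]' >/dev/null;python3 -c "
from h import *
st()"; python3 -m crank '[[[0,0,0],[0,0,0],0.04],[[0,0,0],[0,0,0],0.04],[[0,0,0],[0,0,0],0.04],[[0,0,0],[0,0,0],0.04]]' >/dev/null;python3 -c "
from h import *
st()"
```

```text
t 5.77 tcp [0.4954 0.3169 0.1396] yaw 2.14 axis [-0.0018 -0.0024 -1.    ] jawz -0.0023 f [0.78 0.43 0.57] m [-0.08  0.    0.02] gap 47.2
t 6.10 tcp [0.4954 0.3172 0.1397] yaw 2.12 axis [-0.0016 -0.0018 -1.    ] jawz -0.0017 f [ 0.49 -0.35  0.52] m [-0.08 -0.01  0.  ] gap 45.6
```

```bash
python3 -m crank '[[[0,0,0.1],[0,0,0],0.04],[[0,0,0.15],[0,0,0],0.04],[[0,0,0.2],[0,0,0],0.04],[[0,0,0.2],[0,0,0],0.04],[[0,0,0.2],[0,0,0],0.04],[[0,0,0.2],[0,0,0],0.04],[[0,0,0.2],[0,0,0],0.04],[[0,0,0.2],[0,0,0],0.04]]' >/dev/null;python3 -c "
from h import *
st();s,t=cams();crop(s['img'],325,20,80,110,6,'d_sc.png')"
```

```text
t 6.77 tcp [0.4933 0.3169 0.2008] yaw 2.11 axis [-0.0065 -0.0026 -1.    ] jawz -0.0023 f [-0.42  0.12 -2.19] m [ 0.02 -0.02  0.03] gap 45.1
```

View pics/d_sc.png

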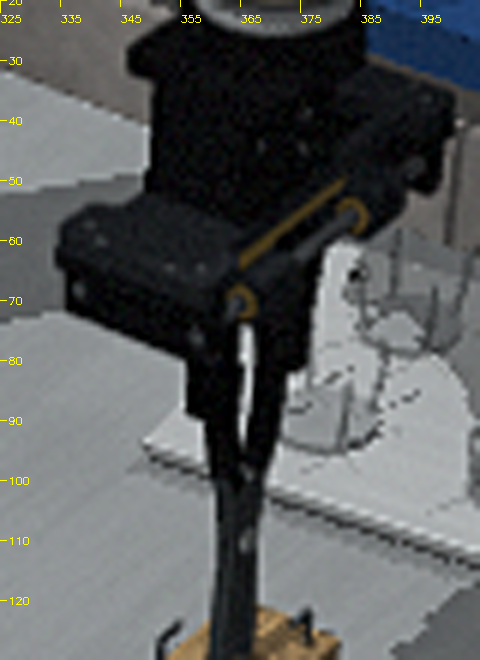

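Pliers are held and coming out of the pocket, with about 2 N of weight on the wrist. I keep lifting.

```bash
python3 -m crank '[[[0,0,0.25],[0,0,0],0.04],[[0,0,0.3],[0,0,0],0.04],[[0,0,0.3],[0,0,0],0.04],[[0,0,0.3],[0,0,0],0.04],[[0,0,0.3],[0,0,0],0.04],[[0,0,0.3],[0,0,0],0.04],[[0,0,0.2],[0,0,0],0.04],[[0,0,0.1],[0,0,0],0.04]]' >/dev/null;python3 -c "
from h import *
st();s,t=cams();crop(s['img'],325,20,80,110,6,'e_sc.png');crop(t['img'],110,180,120,90,6,'e_tc.png')"
```

```text
t 7.53 tcp [0.4906 0.3157 0.2879] yaw 2.10 axis [-0.012  -0.0049 -0.9999] jawz -0.0044 f [ 0.78 -1.15 -1.6 ] m [-0.02 -0.02  0.03] gap 45.6
```

View pics/e_sc.png

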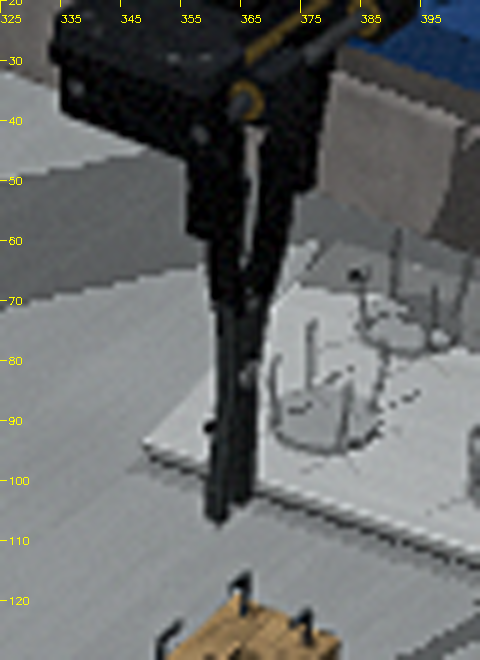

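View pics/e_tc.png

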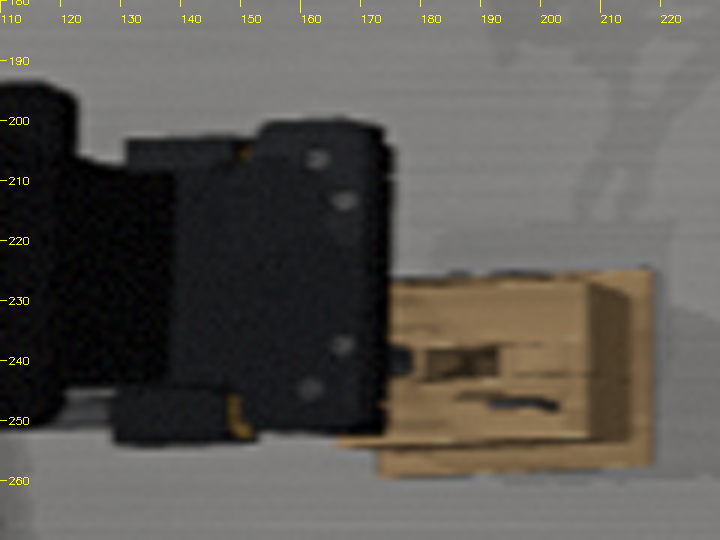

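```bash
python3 -m crank '[[[0,-0.2,0],[0.05,-0.14,0],0.04],[[0.05,-0.4,0],[0,0,-0.1],0.04],[[0.05,-0.6,0],[0,0,-0.1],0.04],[[0.05,-0.7,0],[0,0,-0.1],0.04],[[0.05,-0.7,0],[0,0,-0.1],0.04],[[0.05,-0.7,0],[0,0,-0.1],0.04],[[0.05,-0.7,0],[0,0,-0.1],0.04],[[0.05,-0.7,0],[0,0,-0.1],0.04]]' >/dev/null;python3 -c "
from h import *
st()"; python3 -m crank '[[[0.05,-0.7,0],[0,0,-0.1],0.04],[[0.1,-0.7,0],[0,0,-0.1],0.04],[[0.1,-0.7,0],[0,0,-0.1],0.04],[[0.1,-0.7,0],[0,0,-0.1],0.04],[[0.1,-0.7,0],[0,0,-0.1],0.04],[[0.1,-0.7,0],[0,0,-0.1],0.04],[[0.1,-0.7,0],[0,0,0],0.04],[[0.1,-0.7,0],[0,0,0],0.04]]' >/dev/null;python3 -c "
from h import *
st()"
```

```text
t 8.30 tcp [0.4973 0.1219 0.2802] yaw -0.93 axis [-0.0097 -0.0015 -1.    ] jawz -0.0016 f [ 0.06 -0.77 -1.07] m [ 0.   -0.01 -0.03] gap 45.0
t 8.97 tcp [ 0.5168 -0.1157  0.273 ] yaw -4.17 axis [-2.450e-02  2.000e-04 -9.997e-01] jawz -0.0016 f [ 1.3   0.31 -2.24] m [ 0.04 -0.02  0.02] gap 45.2
```

```bash
python3 -m crank '[[[0.15,-0.7,0],[0,-0.14,0],0.04],[[0.15,-0.7,0],[0,-0.14,0],0.04],[[0.15,-0.7,0],[0,0,0],0.04],[[0.1,-0.6,0],[0,0,0],0.04],[[0.1,-0.5,0],[0,0,0],0.04],[[0.1,-0.4,0],[0,0,0],0.04],[[0.05,-0.25,0],[0,0,0],0.04],[[0,-0.1,0],[0,0,0],0.04]]' >/dev/null;python3 -c "
from h import *
st()"; python3 -m crank '[[[0,0,0],[0,0,0],0.04],[[0,0,0],[0,0,0],0.04],[[0,0,0],[0,0,0],0.04],[[0,0,0],[0,0,0],0.04]]' >/dev/null;python3 -c "
from h import *
st();s,t=cams();cv2.imwrite('pics/f_s.png',s['img']);cv2.imwrite('pics/f_t.png',t['img'])
crop(s['img'],190,130,90,120,5,'f_sc.png');crop(s['img'],193,270,45,40,16,'f_ring.png')
b=cv2.imread('pics/top0.png');crop(b,430,208,35,35,17,'f_ringt.png')"
```

```text
t 9.63 tcp [ 0.5399 -0.2885  0.2641] yaw -4.66 axis [-0.0124  0.0036 -0.9999] jawz 0.0026 f [-0.89 -0.19 -2.54] m [ 0.03 -0.   -0.  ] gap 45.2
t 9.97 tcp [ 0.5375 -0.2861  0.2622] yaw -4.66 axis [-0.0167  0.008  -0.9998] jawz 0.0066 f [ 0.14  0.51 -2.58] m [-0.04  0.   -0.05] gap 45.4
```

View pics/f_s.png

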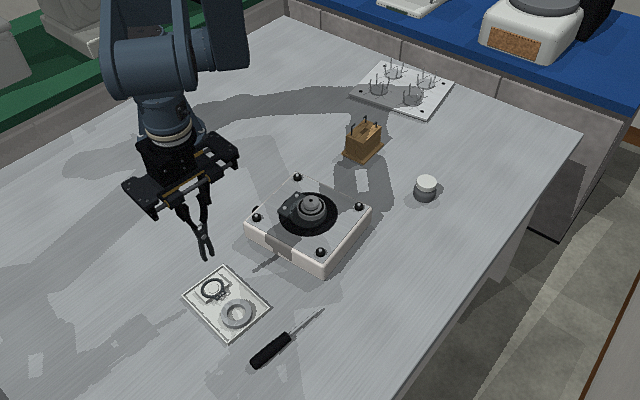

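View pics/f_sc.png

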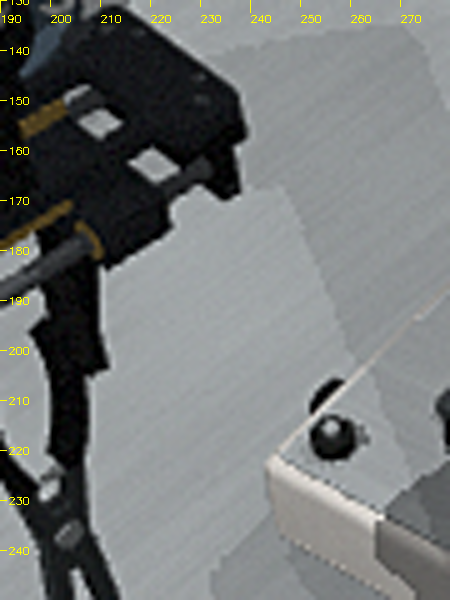

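View pics/f_ring.png

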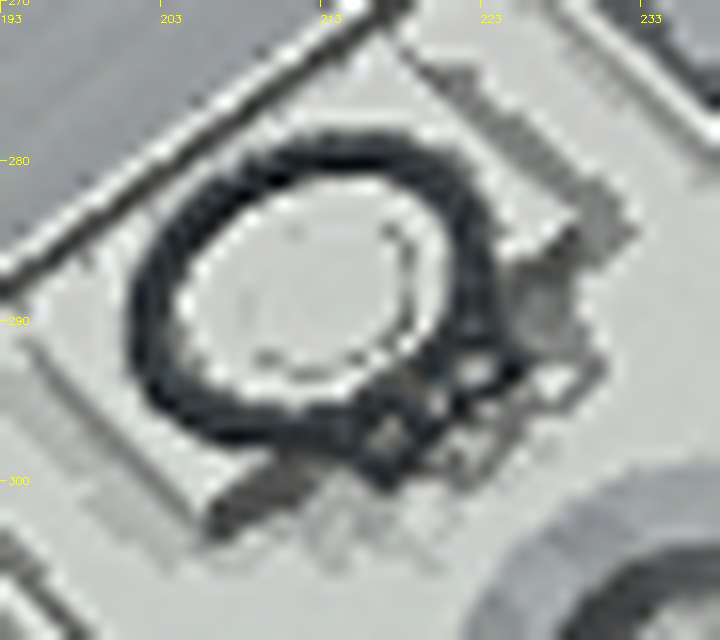

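View pics/f_ringt.png

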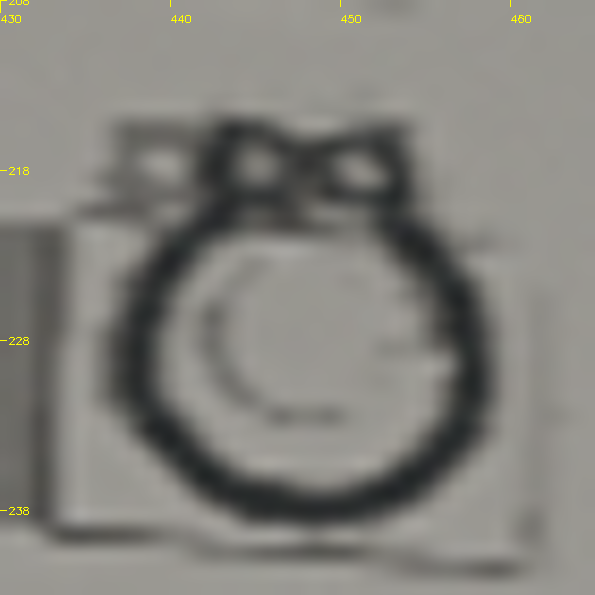

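```bash
python3 -c "
from h import *
s=arm.snapshot('scene');t=arm.snapshot('top')
L=tri([(t,(444.65,217.05)),(s,(222.2,292.65))]);R=tri([(t,(451.0,217.5)),(s,(216.9,296.5))])
print('tri',L,R,np.linalg.norm(L-R))
for n,(a,b) in dict(L=((444.65,217.05),(222.2,292.65)),R=((451.0,217.5),(216.9,296.5))).items(): print(n,px2w(t,*a,.020),px2w(s,*b,.020))
bk=px2w(t,430+317/17-.47,208+505/17-.47,.020);print('back mid',bk)
print('circ',px2w(t,430+305/17-.47,208+345/17-.47,.02))
st()
a=s['img'];crop(a,170,180,50,90,7,'g_sc.png');crop(t['img'],395,160,100,90,7,'g_tc.png')"
```

```text
tri [ 0.55458063 -0.28895773  0.01973354] [ 0.55344626 -0.30369926  0.02091125] 0.014831949318804964
L [ 0.55477822 -0.28861381  0.02      ] [ 0.55446609 -0.28928275  0.02      ]
R [ 0.55366909 -0.3038518   0.02      ] [ 0.55275694 -0.30353934  0.02      ]
back mid [ 0.50610669 -0.29453855  0.02      ]
circ [ 0.52869654 -0.29403975  0.02      ]
t 10.17 tcp [ 0.538  -0.2866  0.2625] yaw -4.67 axis [-0.0159  0.007  -0.9998] jawz 0.0057 f [ 0.4  -0.19 -1.31] m [-0.01 -0.02  0.03] gap 45.3
```

View pics/g_sc.png

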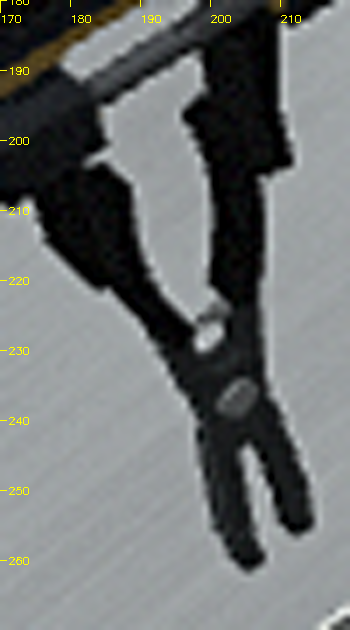

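View pics/g_tc.png

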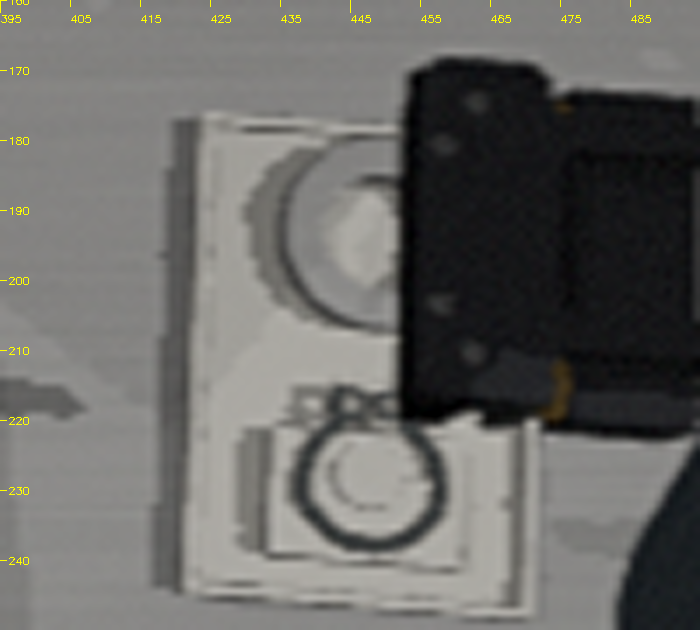

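```bash
python3 -c "
from h import *
s=arm.snapshot('scene')
for z in(.128,.133):
  a=px2w(s,170+298/7-.43,180+532/7-.43,z);b=px2w(s,170+245/7-.43,180+570/7-.43,z);print(a,b,a-b,(a+b)/2)
# predicted tips & pivot for tcp
S=st();q=S['eef_rot'];M=Ro.from_quat(q[[1,2,3,0]]).as_matrix();j=M[:,2]*np.sign(M[1,2]);ax=M[:,0];p=S['tcp_pos']
for off in(9.5,-9.5): print(p+ax*.132+j*off/1e3, w2px(s,p+ax*.132+j*off/1e3))
pv=p+ax*.053;print('pivot',pv,w2px(s,pv))
"
```

```text
[ 0.53473611 -0.27612657  0.128     ] [ 0.53307866 -0.29557585  0.128     ] [0.00165745 0.01944928 0.        ] [ 0.53390738 -0.28585121  0.128     ]
[ 0.53824659 -0.27803212  0.133     ] [ 0.53659918 -0.29736368  0.133     ] [0.00164742 0.01933156 0.        ] [ 0.53742288 -0.2876979   0.133     ]
t 10.22 tcp [ 0.538  -0.2868  0.2625] yaw -4.68 axis [-0.0158  0.0069 -0.9999] jawz 0.0056 f [ 0.07 -0.32 -2.66] m [ 0.01 -0.04 -0.02] gap 45.5
[ 0.53670497 -0.27644534  0.13059041] [212.42953576 255.4072781 ]
[ 0.53515581 -0.29538179  0.13048443] [205.07080243 260.75136341]
pivot [ 0.53717807 -0.28645771  0.20952569] [201.60882932 234.76184465]
```

```bash
python3 -m crank '[[[0.2,-0.12,-0.1],[-0.04,-0.09,0],0.07],[[0.2,-0.12,-0.2],[-0.04,-0.09,0],0.07],[[0,0,-0.2],[0,0,0],0.07],[[0,0,-0.2],[0,0,0],0.07],[[0,0,-0.2],[0,0,0],0.07],[[0,0,-0.2],[0,0,0],0.07],[[0,0,-0.15],[0,0,0],0.07],[[0,0,-0.1],[0,0,0],0.07]]' >/dev/null;python3 -c "
from h import *
st()"; python3 -m crank '[[[0,0,0],[0,0,0],0.07],[[0,0,0],[0,0,0],0.07],[[0,0,0],[0,0,0],0.07],[[0,0,0],[0,0,0],0.07]]' >/dev/null;python3 -c "
from h import *
st()"
```

```text
t 10.88 tcp [ 0.5559 -0.297   0.2025] yaw -4.63 axis [ 1.5e-03 -6.0e-04 -1.0e+00] jawz -0.0005 f [ 0.79  0.54 -1.21] m [ 0.   -0.03  0.01] gap 46.9
t 11.22 tcp [ 0.555  -0.2964  0.2006] yaw -4.64 axis [-0.0013  0.0015 -1.    ] jawz 0.0014 f [-0.15 -0.06 -2.28] m [ 0.    0.01 -0.04] gap 46.7
```

```bash
python3 -m crank '[[[-0.02,0,-0.1],[0,0,0],0.1],[[0,0,-0.15],[0,0,0],0.11],[[0,0,-0.15],[0,0,0],0.12],[[0,0,-0.15],[0,0,0],0.12],[[0,0,-0.1],[0,0,0],0.12],[[0,0,-0.05],[0,0,0],0.12],[[0,0,0],[0,0,0],0.12],[[0,0,0],[0,0,0],0.12]]' >/dev/null;python3 -c "
from h import *
st()
s=arm.snapshot('scene');t=arm.snapshot('top');st();crop(s['img'],190,265,45,42,16,'h_sc.png');crop(t['img'],425,200,50,45,14,'h_tc.png')
S=arm.sense();q=S['eef_rot'];M=Ro.from_quat(q[[1,2,3,0]]).as_matrix();j=M[:,2]*np.sign(M[1,2]);ax=M[:,0];p=S['tcp_pos']
for off in(8,-8): print(p+ax*.132+j*off/1e3, w2px(s,p+ax*.132+j*off/1e3),w2px(t,p+ax*.132+j*off/1e3))
"
```

```text
t 11.88 tcp [ 0.5545 -0.2967  0.1707] yaw -4.64 axis [ 6.e-04  0.e+00 -1.e+00] jawz 0.0001 f [-0.24 -0.29 -2.11] m [ 0.03 -0.03 -0.01] gap 49.0
t 11.98 tcp [ 0.5546 -0.2968  0.171 ] yaw -4.64 axis [ 9.e-04 -2.e-04 -1.e+00] jawz -0.0002 f [-0.1  -0.38 -2.75] m [-0.02 -0.01 -0.  ] gap 48.5
[ 0.55538426 -0.28884063  0.03900802] [221.2192278  288.07201098] [447.08925936 215.85160875]
[ 0.55408913 -0.30478812  0.03901061] [215.38937245 292.5597205 ] [453.86808373 216.38743242]
```

View pics/h_sc.png

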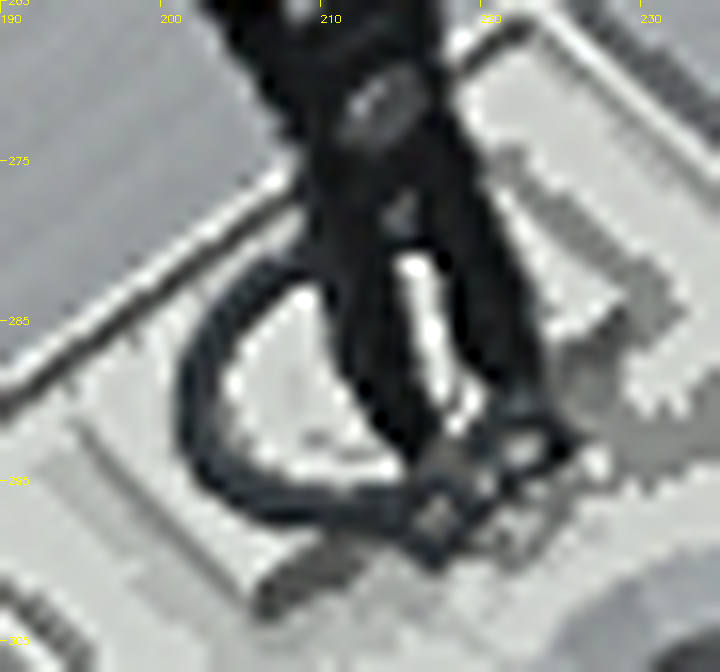

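View pics/h_tc.png

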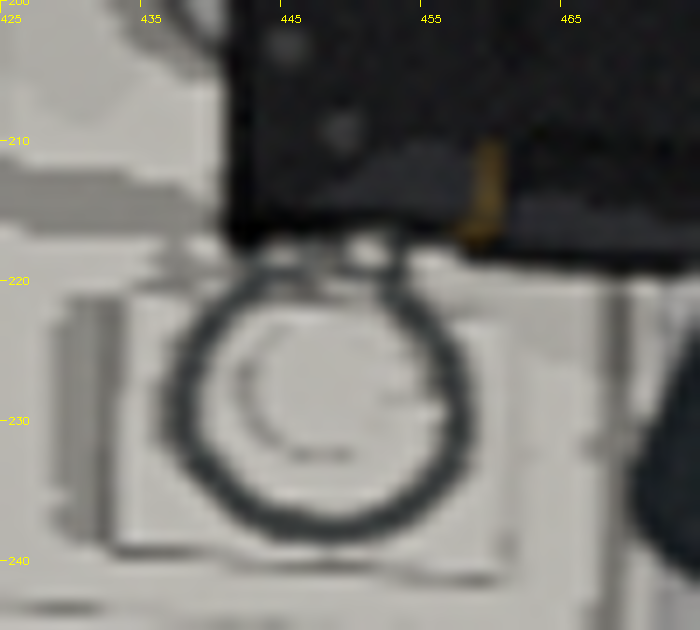

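```bash
python3 -m crank '[[[0,0,-0.08],[0,0,0],0.12],[[0,0,-0.08],[0,0,0],0.12],[[0,0,-0.05],[0,0,0],0.12],[[0,0,0],[0,0,0],0.12],[[0,0,0],[0,0,0],0.12]]' >/dev/null;python3 -c "
from h import *
st()
s=arm.snapshot('scene');st();crop(s['img'],200,270,40,36,18,'i_sc.png')
S=arm.sense();q=S['eef_rot'];M=Ro.from_quat(q[[1,2,3,0]]).as_matrix();j=M[:,2]*np.sign(M[1,2]);ax=M[:,0];p=S['tcp_pos']
for off in(8,-8): print(p+ax*.132+j*off/1e3, w2px(s,p+ax*.132+j*off/1e3))
for e in((.5546,-.2889,.021),(.5534,-.3037,.021)):print('eye',w2px(s,e))
"
```

```text
t 12.40 tcp [ 0.5552 -0.2972  0.1627] yaw -4.64 axis [ 0.0026 -0.0016 -1.    ] jawz -0.0014 f [-0.59 -0.54 -1.71] m [ 0.   -0.01  0.04] gap 48.9
t 12.45 tcp [ 0.5552 -0.2972  0.1626] yaw -4.64 axis [ 0.0025 -0.0015 -1.    ] jawz -0.0013 f [-0.34 -0.62 -2.03] m [ 0.08 -0.01  0.02] gap 48.8
[ 0.55618696 -0.28942662  0.03063961] [221.88922839 290.51488568]
[ 0.55489276 -0.30537417  0.03066073] [216.09246296 294.99303612]
eye [222.29477407 292.32596754]
eye [216.96222942 296.46590399]
```

View pics/i_sc.png

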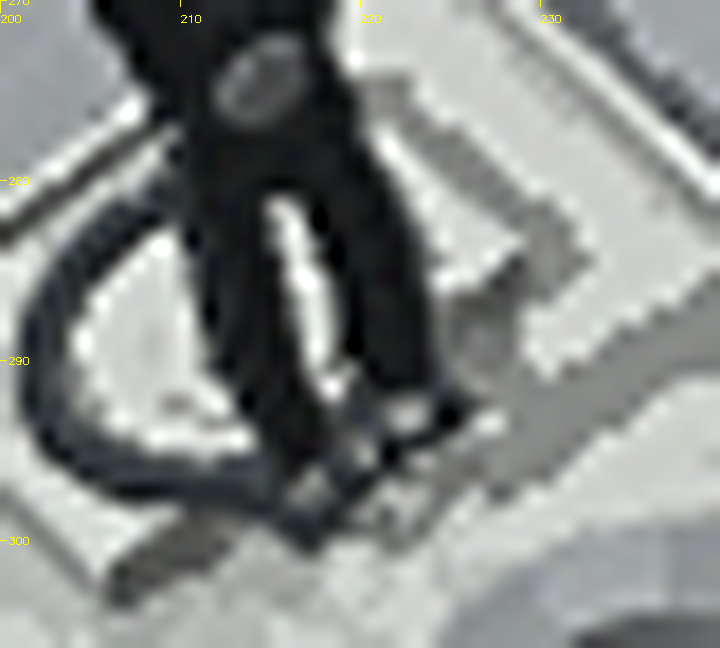

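```bash
python3 -m crank '[[[-0.03,0.025,-0.03],[0.02,0.03,0],0.12],[[0,0,-0.03],[0,0,0],0.12],[[0,0,0],[0,0,0],0.12],[[0,0,0],[0,0,0],0.12]]' >/dev/null;python3 -c "
from h import *
st()
s=arm.snapshot('scene');st();crop(s['img'],200,270,40,36,18,'j_sc.png')
"
```

```text
t 12.78 tcp [ 0.554  -0.2962  0.1602] yaw -4.64 axis [-1.e-04  2.e-04 -1.e+00] jawz 0.0002 f [ 0.44  0.64 -2.27] m [ 0.07 -0.05  0.04] gap 49.2
t 12.83 tcp [ 0.554  -0.2962  0.1603] yaw -4.64 axis [ 1.e-04  0.e+00 -1.e+00] jawz 0.0000 f [-0.42  0.17 -1.88] m [ 0.04 -0.02  0.07] gap 48.6
```

View pics/j_sc.png

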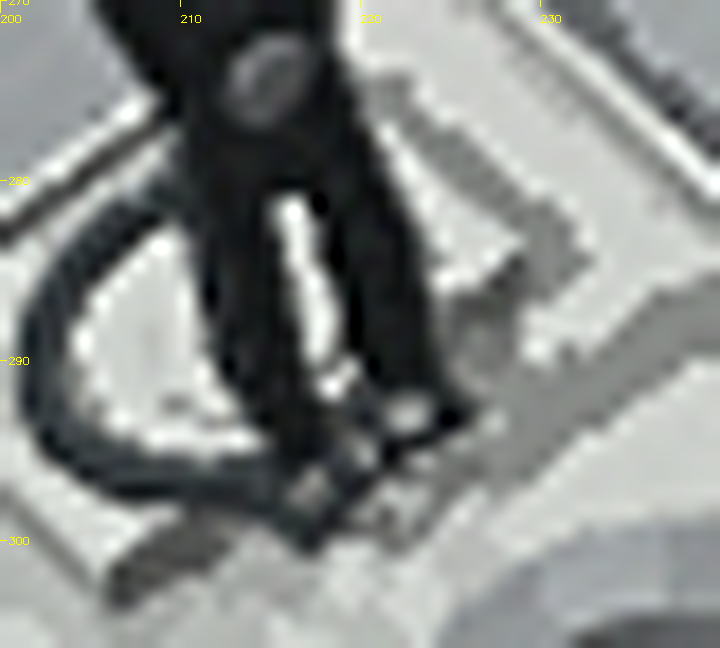

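```bash
python3 -m crank '[[[0,0,-0.05],[0,0,0],0.12],[[0,0,-0.05],[0,0,0],0.12],[[0,0,-0.03],[0,0,0],0.12],[[0,0,0],[0,0,0],0.12]]' >/dev/null;python3 -c "
from h import *
st()"; python3 -m crank '[[[0,0,0],[0,0,0],0.12],[[0,0,-0.03],[0,0,0],0.12],[[0,0,-0.03],[0,0,0],0.12],[[0,0,0],[0,0,0],0.12]]' >/dev/null;python3 -c "
from h import *
st()
s=arm.snapshot('scene');st();crop(s['img'],200,270,40,36,18,'k_sc.png')
"
```

```text
t 13.17 tcp [ 0.5542 -0.2963  0.1548] yaw -4.64 axis [ 5.e-04 -3.e-04 -1.e+00] jawz -0.0002 f [-0.16  0.09 -2.06] m [ 0.   -0.01 -0.04] gap 48.7
t 13.50 tcp [ 0.5541 -0.2963  0.152 ] yaw -4.64 axis [ 3.e-04 -1.e-04 -1.e+00] jawz -0.0001 f [-0.5   0.31 -1.72] m [-0.06  0.02  0.01] gap 49.0
t 13.55 tcp [ 0.5542 -0.2963  0.152 ] yaw -4.64 axis [ 3.e-04 -2.e-04 -1.e+00] jawz -0.0001 f [-0.58  0.48 -1.82] m [ 0.04 -0.   -0.01] gap 49.0
```

View pics/k_sc.png

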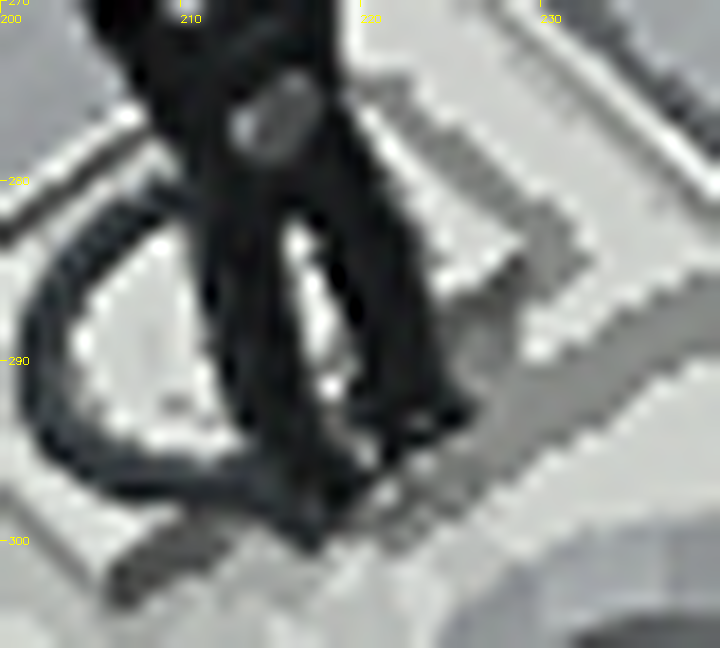

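```bash
python3 -m crank '[[[0,0,-0.04],[0,0,0],0.12],[[0,0,-0.03],[0,0,0],0.12],[[0,0,0],[0,0,0],0.12],[[0,0,0],[0,0,0],0.12]]' >/dev/null;python3 -c "
from h import *
st()"; python3 -m crank '[[[0,0,-0.03],[0,0,0],0.12],[[0,0,0],[0,0,0],0.12],[[0,0,0],[0,0,0],0.12]]' >/dev/null;python3 -c "
from h import *
st()
s=arm.snapshot('scene');st();crop(s['img'],200,270,40,36,18,'l_sc.png')
"
```

```text
t 13.88 tcp [ 0.554  -0.2963  0.149 ] yaw -4.63 axis [ 1.e-04 -1.e-04 -1.e+00] jawz -0.0001 f [ 0.34  0.02 -2.25] m [ 0.02  0.04 -0.02] gap 48.9
t 14.13 tcp [ 0.554  -0.2963  0.1476] yaw -4.63 axis [ 0.e+00 -1.e-04 -1.e+00] jawz -0.0001 f [-0.22  0.13 -1.76] m [-0.03  0.07  0.02] gap 49.0
t 14.18 tcp [ 0.554  -0.2963  0.1476] yaw -4.64 axis [ 0. -0. -1.] jawz -0.0000 f [-0.24  0.76 -2.14] m [0.09 0.05 0.01] gap 49.0
```

View pics/l_sc.png

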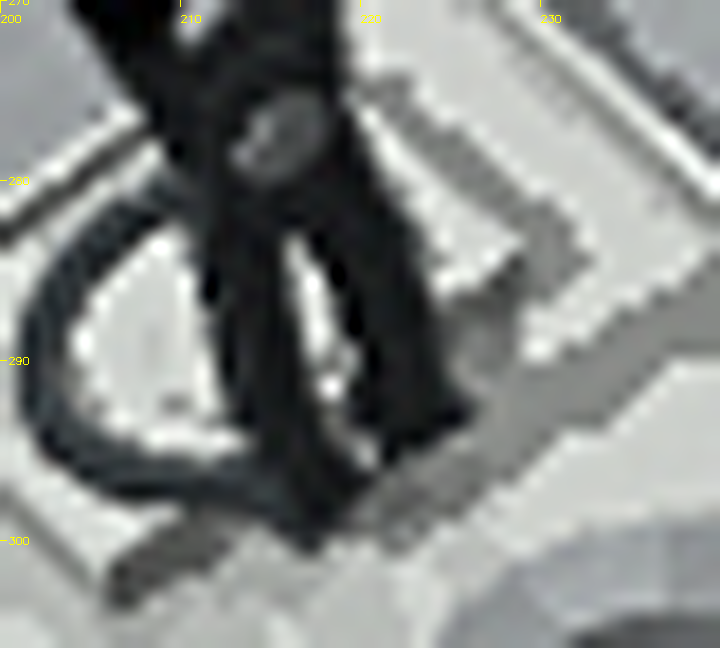

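```bash
python3 -m crank '[[[0,0,-0.02],[0,0,0],0.12],[[0,0,0],[0,0,0],0.1],[[0,0,0],[0,0,0],0.05],[[0,0,0],[0,0,0],0.0],[[0,0,0],[0,0,0],-0.05],[[0,0,-0.01],[0,0,0],-0.1],[[0,0,0],[0,0,0],-0.1],[[0,0,0],[0,0,0],-0.1]]' >/dev/null;python3 -c "
from h import *
st()
s=arm.snapshot('scene');st();crop(s['img'],200,270,40,36,18,'m_sc.png')
"
```

```text
t 14.85 tcp [ 0.5547 -0.2969  0.1472] yaw -4.63 axis [ 0.0017 -0.0017 -1.    ] jawz -0.0015 f [-0.55 -0.6  -1.51] m [0.04 0.03 0.02] gap 39.9
t 14.90 tcp [ 0.5547 -0.2969  0.1471] yaw -4.63 axis [ 0.0017 -0.0016 -1.    ] jawz -0.0015 f [ 0.26 -0.67 -1.71] m [-0.04  0.05  0.01] gap 40.0
```

View pics/m_sc.png

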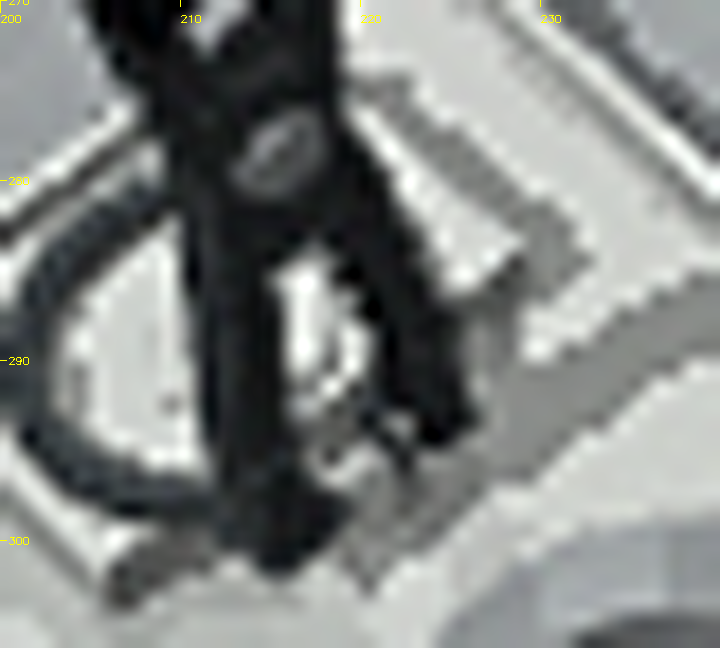

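```bash
python3 -m crank '[[[0,0,0],[0.02,0.02,0],-0.15],[[0,0,-0.01],[0,0,0],-0.2],[[0,0,0],[0,0,0],-0.25],[[0,0,0],[0,0,0],-0.3],[[0,0,0],[0,0,0],-0.5],[[0,0,0],[0,0,0],-1],[[0,0,0],[0,0,0],-1],[[0,0,0],[0,0,0],-1]]' >/dev/null;python3 -c "
from h import *
st()
s=arm.snapshot('scene');t=arm.snapshot('top');st();crop(s['img'],195,265,45,42,16,'n_sc.png');crop(t['img'],425,200,50,45,14,'n_tc.png')
"
```

```text
t 15.57 tcp [ 0.5552 -0.2983  0.1473] yaw -4.62 axis [ 0.0012 -0.0025 -1.    ] jawz -0.0024 f [-0.04 -0.72 -1.2 ] m [-0.12  0.03  0.04] gap 29.3
t 15.67 tcp [ 0.5552 -0.2983  0.1473] yaw -4.62 axis [ 0.0012 -0.0025 -1.    ] jawz -0.0024 f [-0.84 -0.91 -1.68] m [-0.12  0.07  0.04] gap 28.9
```

View pics/n_sc.png

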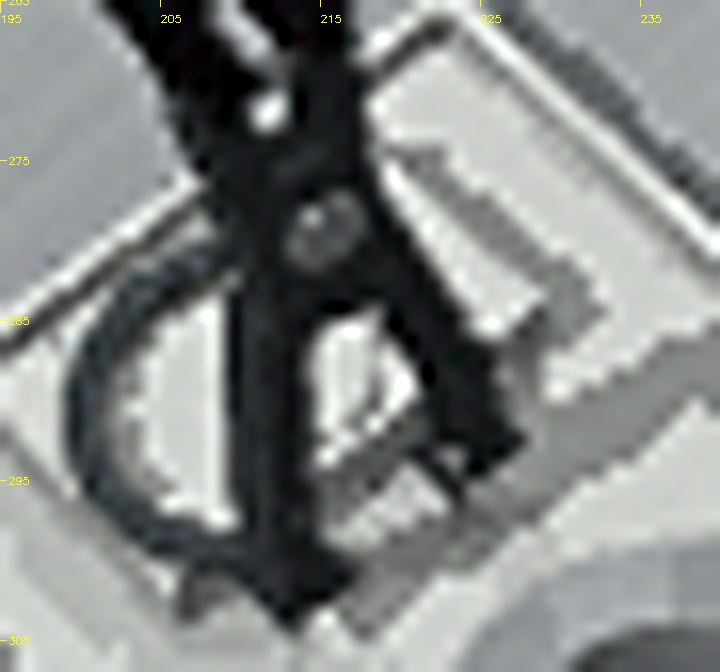

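View pics/n_tc.png

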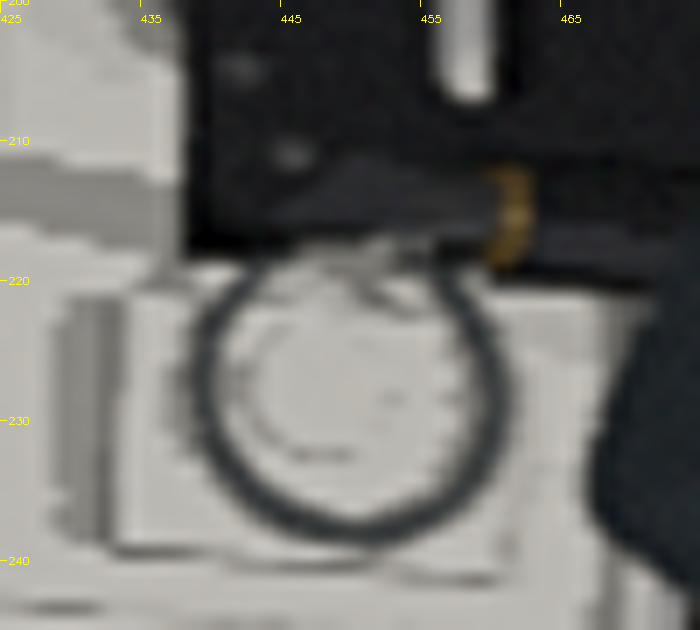

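```bash
python3 -m crank '[[[0,0,0.05],[0.03,0.02,0],-1],[[0,0,0.05],[0,0,0],-1],[[0,0,0.1],[0,0,0],-1],[[0,0,0.1],[0,0,0],-1],[[0,0,0.1],[0,0,0],-1],[[0,0,0.1],[0,0,0],-1],[[0,0,0],[0,0,0],-1],[[0,0,0],[0,0,0],-1]]' >/dev/null;python3 -c "
from h import *
st()
s=arm.snapshot('scene');t=arm.snapshot('top');st();crop(s['img'],185,250,60,60,10,'o_sc.png');crop(t['img'],425,190,70,60,10,'o_tc.png')
"
```

```text
t 16.33 tcp [ 0.5545 -0.2965  0.1686] yaw -4.63 axis [-0.0026  0.004  -1.    ] jawz 0.0038 f [-0.17 -0.89 -2.42] m [ 0.01 -0.01  0.04] gap 29.1
t 16.43 tcp [ 0.5545 -0.2965  0.1684] yaw -4.63 axis [-0.0026  0.004  -1.    ] jawz 0.0038 f [ 0.78  0.19 -2.72] m [-0.01 -0.01 -0.01] gap 28.8
```

View pics/o_sc.png

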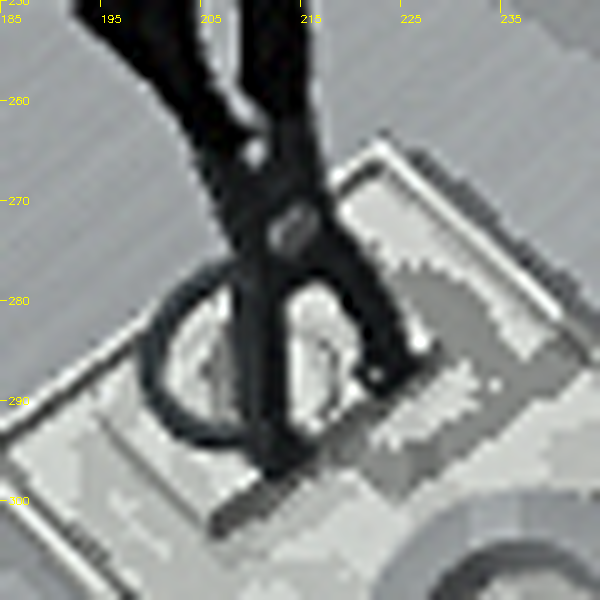

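View pics/o_tc.png

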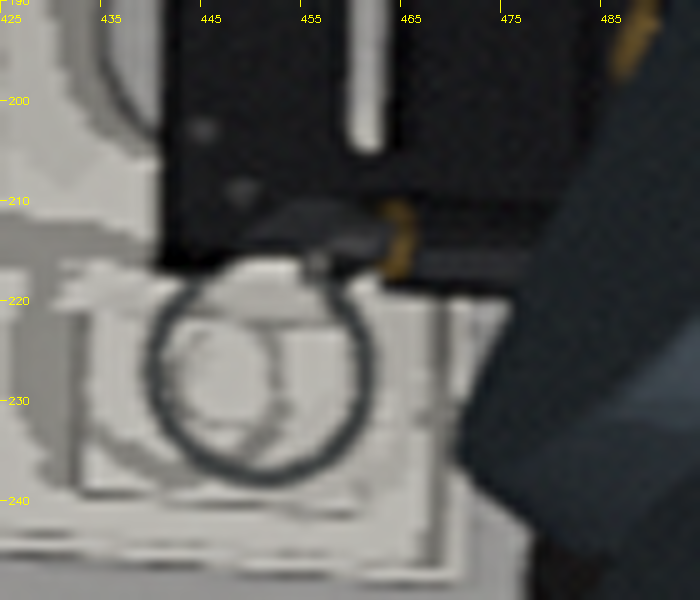

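The ring hangs spread on both tips, lifted and level. Its shadow has separated from it, and its outline in the top view spans columns 440 to 462. I keep lifting.

```bash
python3 -m crank '[[[0,0,0.15],[-0.04,-0.03,0],-1],[[0,0,0.25],[0,0,0],-1],[[0,0,0.3],[0,0,0],-1],[[0,0,0.3],[0,0,0],-1],[[0,0,0.3],[0,0,0],-1],[[0,0,0.3],[0,0,0],-1],[[0,0,0.3],[0,0,0],-1],[[0,0,0.3],[0,0,0],-1]]' >/dev/null; python3 -m crank '[[[0,0,0.2],[0,0,0],-1],[[0,0,0.1],[0,0,0],-1],[[0,0,0],[0,0,0],-1],[[0,0,0],[0,0,0],-1],[[0,0,0],[0,0,0],-1],[[0,0,0],[0,0,0],-1]]' >/dev/null;python3 -c "
from h import *
st()
s=arm.snapshot('scene');t=arm.snapshot('top');st();crop(s['img'],165,160,80,100,6,'p_sc.png');crop(t['img'],425,170,90,80,7,'p_tc.png')
"
```

```text
t 17.60 tcp [ 0.5526 -0.2949  0.2779] yaw -4.63 axis [-8.e-04  1.e-03 -1.e+00] jawz 0.0009 f [ 0.3   0.54 -2.77] m [-0.02  0.01 -0.02] gap 29.3
t 17.70 tcp [ 0.5525 -0.2949  0.2777] yaw -4.63 axis [-0.0013  0.0014 -1.    ] jawz 0.0012 f [ 0.46 -0.04 -2.18] m [ 0.05  0.11 -0.  ] gap 29.1
```

View pics/p_sc.png

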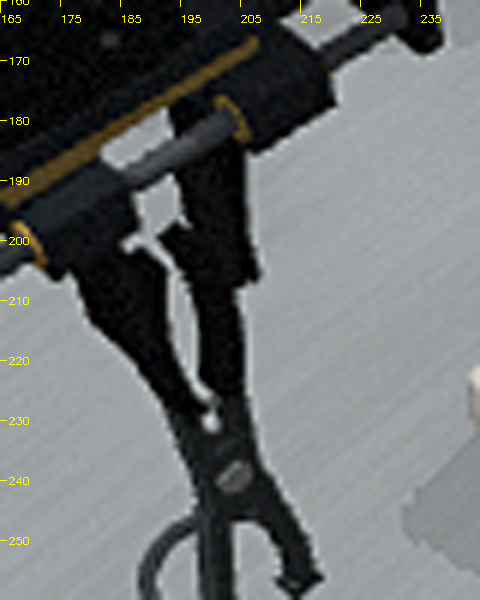

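View pics/p_tc.png

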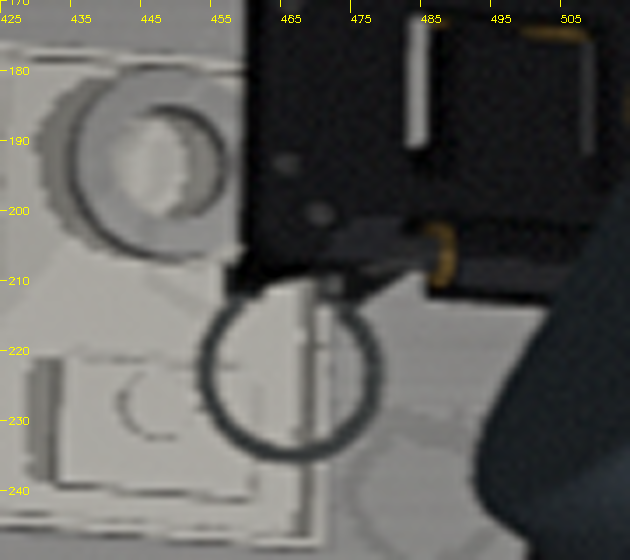

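```bash
cat >> h.py <<'E'
def rel(C):
    S=arm.sense();p=S["tcp_pos"];M=Ro.from_quat(S["eef_rot"][[1,2,3,0]]).as_matrix();j=M[:,2]*np.sign(M[1,2]);x=np.cross(j,[0,0,1]);d=np.array(C)-p
    return np.round([d@x*1e3,d@j*1e3,d[2]*1e3],2)
def ringfit(img,box,thr=75,rmin=18,name=None):
    pass
E
python3 - <<'E'
from h import *
t=arm.snapshot('top')
for z in(.147,.152,.157):
    C=px2w(t,466.1-.43,222.6-.43,z);R=np.linalg.norm(px2w(t,466.1+13-.43,222.17,z)-C);print(z,C,rel(C),R)
a=cv2.cvtColor(t['img'],cv2.COLOR_BGR2GRAY)
crop(t['img'],448,205,35,35,18,'q_tc.png')
s=arm.snapshot('scene');crop(s['img'],180,235,45,45,16,'q_sc.png')
E
```

```text
0.147 [ 0.52892104 -0.29403155  0.147     ] [ -23.66   -1.15 -130.8 ] 0.027164007311001513
0.152 [ 0.5283938 -0.2922814  0.152    ] [ -24.33    0.55 -125.8 ] 0.027004714857407026
0.157 [ 0.52786656 -0.29053125  0.157     ] [ -25.      2.26 -120.8 ] 0.026845422403812484
```

View pics/q_tc.png

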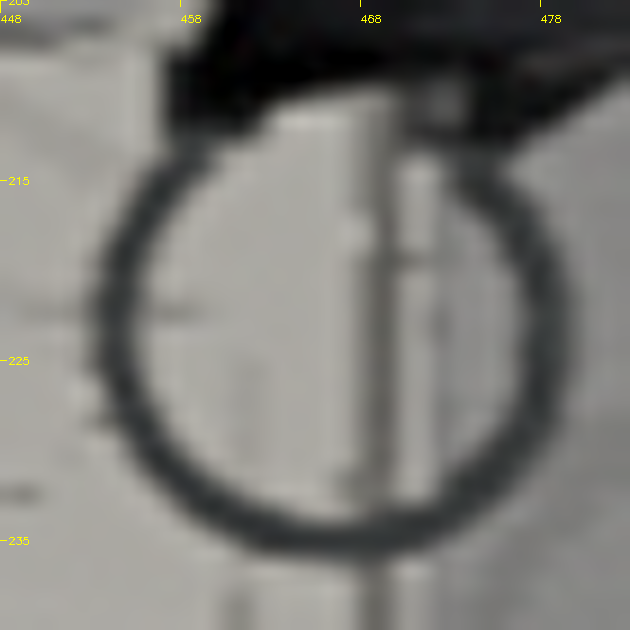

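View pics/q_sc.png

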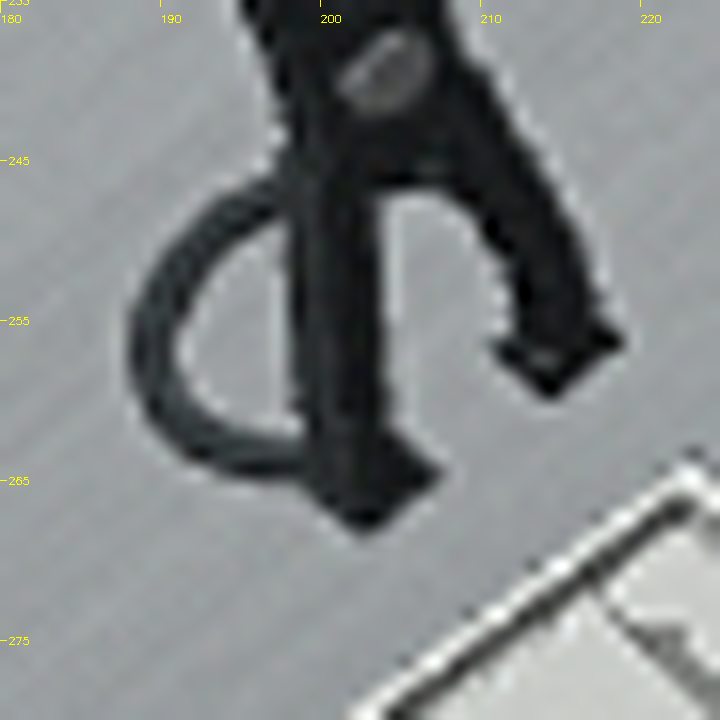

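```bash
cat >> h.py <<'E'
from scipy.optimize import least_squares
def fitring(t,pt,s,ps,r=.0252,z0=.15,fixz=None,wt=1.0):
    """pt,ps: band-centre pixels; fit centre + tilt so that rays meet plane at radius r"""
    def f(q):
        C=q[:3];n=np.array([q[3],q[4],1.]);n/=np.linalg.norm(n);o=[]
        for d,P,w in((t,pt,1),(s,ps,wt)):
            R=np.array(d["R"]);c=-R.T@np.array(d["t"])
            for u,v in P:
                k=R.T@np.array([(u-d["cx"])/d["fx"],(v-d["cy"])/d["fy"],1.]);X=c+k*((C-c)@n)/(k@n)
                o.append(w*(np.linalg.norm(X-C)-r)*1e3)
        o+= [q[3]*5,q[4]*5]
        return o
    x0=list(px2w(t,*np.mean(pt,0),z0))+[0,0]
    q=least_squares(f,x0,loss='soft_l1');return q
E
python3 - <<'E'
from h import *
t=arm.snapshot('top');s=arm.snapshot('scene')
pt=[(120,330),(140,245),(130,400),(345,538),(240,515),(175,460),(440,515),(510,450),(548,360),(540,270),(500,195),(185,160)]
ps=[(155,340),(175,265),(215,215),(275,190),(170,395),(205,440),(260,465)]
pt=[(448+u/18-.47,205+v/18-.47) for u,v in pt];ps=[(180+u/16-.47,235+v/16-.47) for u,v in ps]
for r in(.0248,.0252,.0256):
    q=fitring(t,pt,s,ps,r);print(r,np.round(q.x,4),rel(q.x[:3]),np.round(q.fun[:-2],1),q.cost)
st()
E
```

```text
0.0248 [ 0.528  -0.295   0.1465  0.0304  0.04  ] [ -24.76   -2.04 -131.72] [-0.2 -1.1  0.7 -0.   0.4  0.  -0.3 -0.8 -0.3  0.1  0.5  0.5 -0.1  0.4
  1.1 -0.6 -0.2  0.3  0.2] 2.1164711113262933
0.0252 [ 0.5282 -0.2947  0.1474 -0.0108 -0.0125] [ -24.6    -1.7  -130.78] [-0.2 -1.2  0.6 -0.3  0.2 -0.1 -0.3 -0.7 -0.2 -0.   0.  -0.   0.   0.6
  1.  -1.2 -0.3  0.1  0.1] 2.2650375812539885
0.0256 [ 0.5283 -0.2944  0.1484 -0.0452 -0.0645] [ -24.49   -1.38 -129.78] [-0.1 -1.3  0.7 -0.5 -0.  -0.2 -0.4 -0.5 -0.  -0.1 -0.4 -0.3  0.2  0.7
  0.7 -1.9 -0.3 -0.1 -0. ] 3.0683157216373047
t 17.90 tcp [ 0.5528 -0.2951  0.2782] yaw -4.63 axis [-4.e-04  6.e-04 -1.e+00] jawz 0.0006 f [-0.1  -0.23 -1.29] m [0.   0.02 0.04] gap 28.9
```

```bash
python3 -m crank '[[[0.05,0.15,0.05],[0,0,0],-1],[[0.1,0.3,0.05],[0,0,0],-1],[[0.1,0.45,0.05],[0,0,0],-1],[[0.1,0.5,0.05],[0,0,0],-1],[[0.1,0.5,0.05],[0,0,0],-1],[[0.1,0.5,0.05],[0,0,0],-1],[[0.1,0.5,0.05],[0,0,0],-1],[[0.1,0.5,0.05],[0,0,0],-1]]' >/dev/null;python3 -c "
from h import *
st()"; python3 -m crank '[[[0.1,0.5,0.05],[0,0,0],-1],[[0.1,0.5,0.03],[0,0,0],-1],[[0.1,0.5,0.02],[0,0,0],-1],[[0.1,0.4,0],[0,0,0],-1],[[0.1,0.35,0],[0,0,0],-1],[[0.05,0.25,0],[0,0,0],-1],[[0,0.15,0],[0,0,0],-1],[[0,0.05,0],[0,0,0],-1]]' >/dev/null;python3 -c "
from h import *
st()"
```

```text
t 18.57 tcp [ 0.5842 -0.1518  0.295 ] yaw -4.98 axis [ 1.e-04  2.e-03 -1.e+00] jawz 0.0020 f [ 0.42  0.13 -3.77] m [ 0.04  0.01 -0.03] gap 28.8
t 19.23 tcp [ 0.6072 -0.0237  0.3026] yaw -4.37 axis [ 0.0039  0.0072 -1.    ] jawz 0.0075 f [-0.14  0.01 -2.35] m [-0.03 -0.02 -0.05] gap 29.8
```

```bash
python3 -m crank '[[[0.14,0.05,0],[-0.08,0.04,-0.05],-1],[[0,0,0],[0,0,0],-1],[[0,0,0],[0,0,0],-1],[[0,0,0],[0,0,0],-1],[[0,0,0],[0,0,0],-1]]' >/dev/null;python3 -c "
from h import *
st();s=arm.snapshot('scene');t=arm.snapshot('top');st()
crop(s['img'],265,120,90,110,6,'r_sc.png');crop(t['img'],290,150,90,85,8,'r_tc.png')"
```

```text
t 19.65 tcp [ 0.6131 -0.023   0.3026] yaw -4.74 axis [-3.e-04 -2.e-03 -1.e+00] jawz -0.0020 f [ 0.91 -0.23 -1.87] m [-0.    0.01 -0.01] gap 29.1
t 19.75 tcp [ 0.6129 -0.023   0.3025] yaw -4.74 axis [-6.0e-04 -1.9e-03 -1.0e+00] jawz -0.0019 f [-0.21 -0.86 -2.97] m [ 0.02  0.01 -0.03] gap 29.3
```

View pics/r_sc.png

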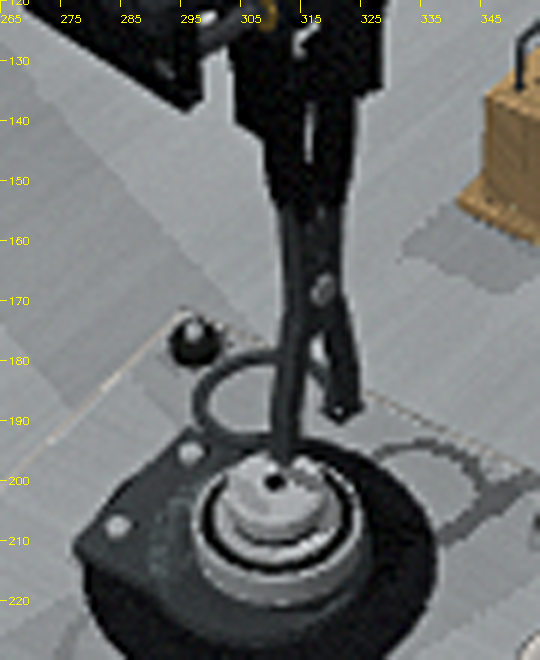

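View pics/r_tc.png

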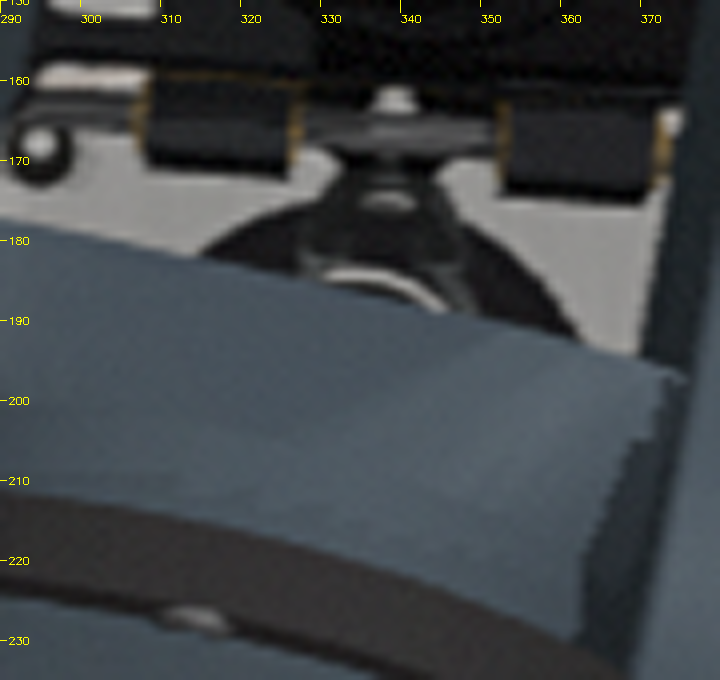

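```bash
cat >> h.py <<'E'
def fitc(d,P,z,r=None):
    """level circle fit at height z; returns centre, r"""
    X=np.array([px2w(d,u,v,z)[:2] for u,v in P])
    f=(lambda q:(np.linalg.norm(X-q[:2],axis=1)-(q[2] if r is None else r))*1e3)
    q=least_squares(f,list(X.mean(0))+[.025],loss='soft_l1');return q.x,np.round(q.fun,1)
E
python3 - <<'E'
from h import *
t=arm.snapshot('top');s=arm.snapshot('scene')
pt=[(120,330),(140,245),(130,400),(345,538),(240,515),(175,460),(440,515),(510,450),(548,360),(540,270),(500,195),(185,160)]
ps=[(155,340),(175,265),(215,215),(275,190),(170,395),(205,440),(260,465)]
pt=[(448+u/18-.47,205+v/18-.47) for u,v in pt];ps=[(180+u/16-.47,235+v/16-.47) for u,v in ps]
p=np.array([.5528,-.2951,.2782]);y=np.radians(-4.63);x=np.array([np.cos(y),np.sin(y)]);j=np.array([-np.sin(y),np.cos(y)])
for z in(.146,.149,.1525):
  for n,d,P in(('t',t,pt),('s',s,ps)):
    for r in(None,.0252):
      q,f=fitc(d,P,z,r);dd=q[:2]-p[:2];print(z,n,r,np.round(q,4),np.round([dd@x*1e3,dd@j*1e3],1),f)
E
```

```text
0.146 t None [ 0.5283 -0.2951  0.025 ] [-24.4  -2. ] [-0.1 -1.2  0.7 -0.1  0.4  0.  -0.2 -0.5  0.   0.2  0.3  0.1]
0.146 t 0.0252 [ 0.5284 -0.2951  0.025 ] [-24.3  -2. ] [-0.3 -1.4  0.6 -0.1  0.3 -0.1 -0.2 -0.6 -0.2 -0.   0.1 -0.1]
0.146 s None [ 0.5268 -0.2949  0.0246] [-26.   -1.9] [-0.3  0.3  1.  -0.8 -0.5  0.1  0.2]
0.146 s 0.0252 [ 0.5272 -0.2944  0.025 ] [-25.6  -1.3] [-0.1  0.4  0.8 -1.2 -0.4  0.1  0. ]
0.149 t None [ 0.528  -0.2941  0.0249] [-24.8  -1. ] [-0.1 -1.2  0.7 -0.1  0.4  0.  -0.2 -0.5  0.   0.2  0.3  0.1]
0.149 t 0.0252 [ 0.5281 -0.2941  0.025 ] [-24.7  -1. ] [-0.4 -1.5  0.5 -0.2  0.2 -0.2 -0.3 -0.7 -0.2 -0.1 -0.1 -0.3]
0.149 s None [ 0.529  -0.296   0.0245] [-23.7  -2.9] [-0.3  0.3  1.  -0.8 -0.5  0.1  0.2]
0.149 s 0.0252 [ 0.5294 -0.2954  0.025 ] [-23.3  -2.2] [-0.1  0.4  0.8 -1.2 -0.4  0.1 -0. ]
0.1525 t None [ 0.5276 -0.2929  0.0248] [-25.3   0.2] [-0.1 -1.1  0.7 -0.1  0.4  0.  -0.2 -0.5  0.   0.2  0.3  0.1]
0.1525 t 0.0252 [ 0.5278 -0.2928  0.025 ] [-25.1   0.2] [-0.5 -1.6  0.4 -0.2  0.2 -0.2 -0.3 -0.7 -0.3 -0.2 -0.2 -0.4]
0.1525 s None [ 0.5315 -0.2973  0.0244] [-21.1  -3.9] [-0.3  0.3  1.  -0.8 -0.5  0.1  0.2]
0.1525 s 0.0252 [ 0.532  -0.2966  0.025 ] [-20.6  -3.1] [-0.1  0.4  0.8 -1.3 -0.4  0.1 -0. ]
```

```bash
python3 - <<'E'
from h import *
s=arm.snapshot('scene')
p=np.array([.5528,-.2951,.2782]);y=np.radians(-4.63);x=np.array([np.cos(y),np.sin(y)]);j=np.array([-np.sin(y),np.cos(y)])
for z in(.147,.15,.1525,.154):
  for u,v in((214.5,256.1),(203,263.3)):
    d=px2w(s,u,v,z)[:2]-p[:2];print(z,np.round([d@x*1e3,d@j*1e3],1))
crop(cv2.imread('pics/f_s.png'),0,0,10,10,1,'zz.png')
crop(s['img'],290,165,50,40,16,'u_sc.png')
S=st();p=S['tcp_pos']
y=np.radians(-4.74);x=np.array([np.cos(y),np.sin(y),0]);j=np.array([-np.sin(y),np.cos(y),0])
for rz in(-.1256,-.131):
  C=p+np.array([0,0,rz])-x*.0247-j*.0015
  print(rz,'ring c',w2px(s,C),'back',w2px(s,C-x*.0252),'eyes',[w2px(s,p+np.array([0,0,rz])-j*.0005+k*j*.0145) for k in(1,-1)])
E
```

```text
0.147 [-1.  13.9]
0.147 [ -3.4 -13.4]
0.15 [ 1.1 12.9]
0.15 [ -1.2 -14.3]
0.1525 [ 2.9 12.1]
0.1525 [  0.7 -15. ]
0.154 [ 4.  11.6]
0.154 [  1.7 -15.5]
t 19.90 tcp [ 0.6129 -0.0226  0.3026] yaw -4.71 axis [-3.0e-04 -1.7e-03 -1.0e+00] jawz -0.0018 f [ 0.51 -0.06 -1.51] m [0.06 0.04 0.01] gap 29.1
-0.1256 ring c [309.27892894 184.07811333] back [301.55365043 178.66709047] eyes [array([321.89672836, 185.92964394]), array([312.72261752, 192.6531894 ])]
-0.131 ring c [309.35916964 185.76105696] back [301.66026927 180.35037717] eyes [array([321.93207528, 187.61326426]), array([312.79173213, 194.33392764])]
```

View pics/u_sc.png

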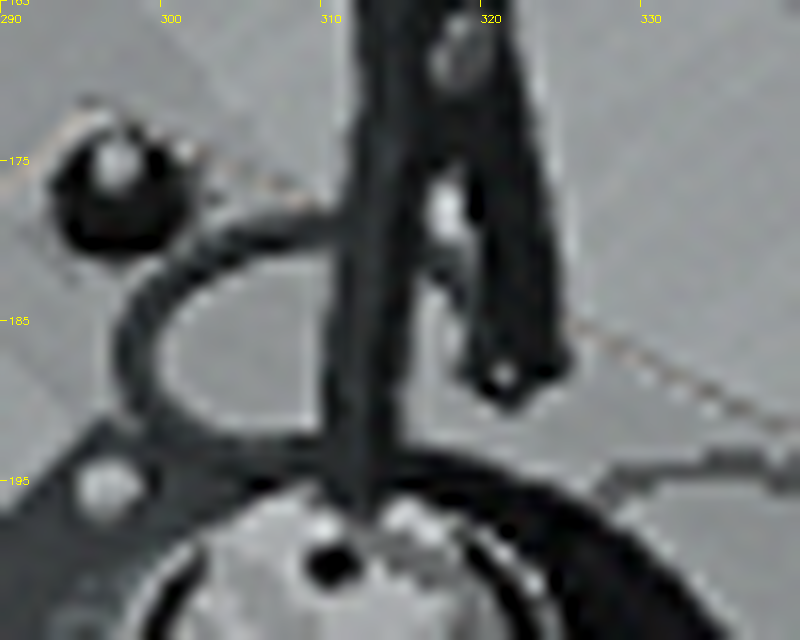

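```bash
python3 -m crank '[[[0,0.04,-0.1],[0.02,0,0],-1],[[0,0,-0.2],[0,0,0],-1],[[0,0,-0.2],[0,0,0],-1],[[0,0,-0.2],[0,0,0],-1],[[0,0,-0.15],[0,0,0],-1],[[0,0,-0.1],[0,0,0],-1],[[0,0,0],[0,0,0],-1],[[0,0,0],[0,0,0],-1]]' >/dev/null; python3 - <<'E'
from h import *
st();s=arm.snapshot('scene');S=st()
crop(s['img'],285,172,50,45,16,'v_sc.png')
E
```

```text
t 20.57 tcp [ 0.6115 -0.0208  0.2588] yaw -4.73 axis [-3.8e-03  9.0e-04 -1.0e+00] jawz 0.0006 f [-0.1  -0.22 -2.56] m [ 0.02 -0.01 -0.01] gap 29.1
t 20.62 tcp [ 0.6115 -0.0207  0.2588] yaw -4.74 axis [-0.0039  0.001  -1.    ] jawz 0.0007 f [ 0.18  1.14 -2.65] m [ 0.05  0.02 -0.01] gap 28.7
```

View pics/v_sc.png

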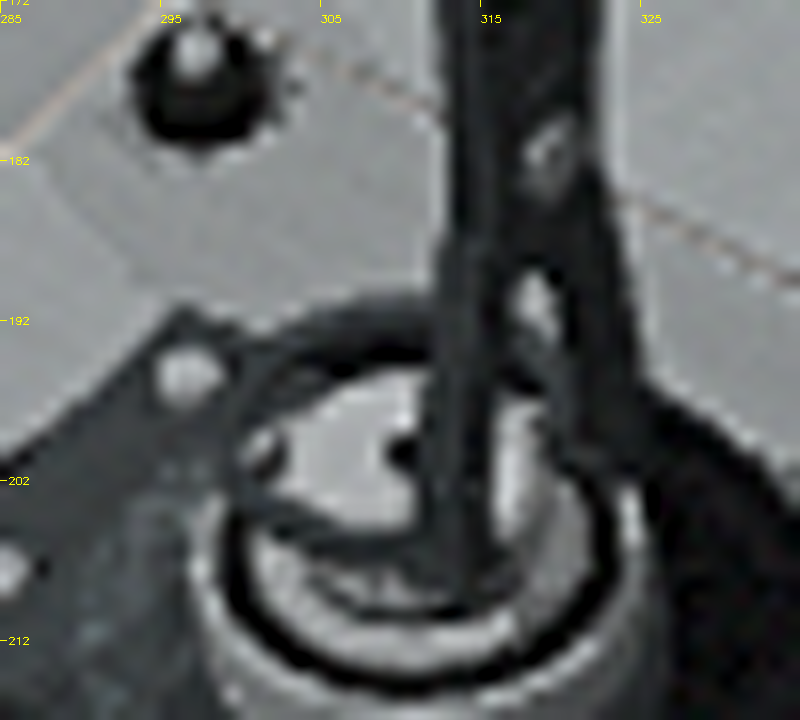

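```bash
cat >> h.py <<'E'
def overlay(img,d,circs,u0,v0,w,h,s,name):
    c=cv2.resize(img[v0:v0+h,u0:u0+w],None,fx=s,fy=s,interpolation=cv2.INTER_CUBIC)
    for C,r,col in circs:
        P=[w2px(d,np.array(C)+r*np.array([np.cos(a),np.sin(a),0])) for a in np.linspace(0,2*np.pi,73)]
        P=np.array([((u-u0+.5)*s-.5,(v-v0+.5)*s-.5) for u,v in P]).round().astype(np.int32)
        cv2.polylines(c,[P],False,col,1)
    cv2.imwrite("pics/"+name,c)
E
python3 - <<'E'
from h import *
s=arm.snapshot('scene');S=st();p=S['tcp_pos']
y=np.radians(-4.74);x=np.array([np.cos(y),np.sin(y),0]);j=np.array([-np.sin(y),np.cos(y),0])
stub=np.array([.5883,-.0198,.1225]);z=np.array([0,0,1])
a=p-x*.0253-.126*z+x*-.0005; b=p-x*.0246-.0017*j-.131*z-.0005*x
for n,C in(('A',a),('B',b)):
    print(n,C)
    overlay(s['img'],s,[(stub,.0175,(0,255,0)),(stub-[0,0,.017],.025,(0,255,0)),(C+.0015*z,.0225,(0,0,255)),(C+.0015*z,.028,(0,0,255))],285,172,50,45,12,f'v{n}.png')
u=np.hstack([cv2.imread('pics/vA.png')[:,:400],cv2.imread('pics/vB.png')[:,:400]]);cv2.imwrite('pics/vAB.png',u)
E
```

```text
t 20.67 tcp [ 0.6118 -0.0208  0.2592] yaw -4.73 axis [-3.1e-03  8.0e-04 -1.0e+00] jawz 0.0005 f [-0.46 -1.1  -2.69] m [ 0.02 -0.07 -0.05] gap 29.0
A [ 0.58604873 -0.01867943  0.13324883]
B [ 0.58660586 -0.02043146  0.12824883]
```

View pics/vAB.png

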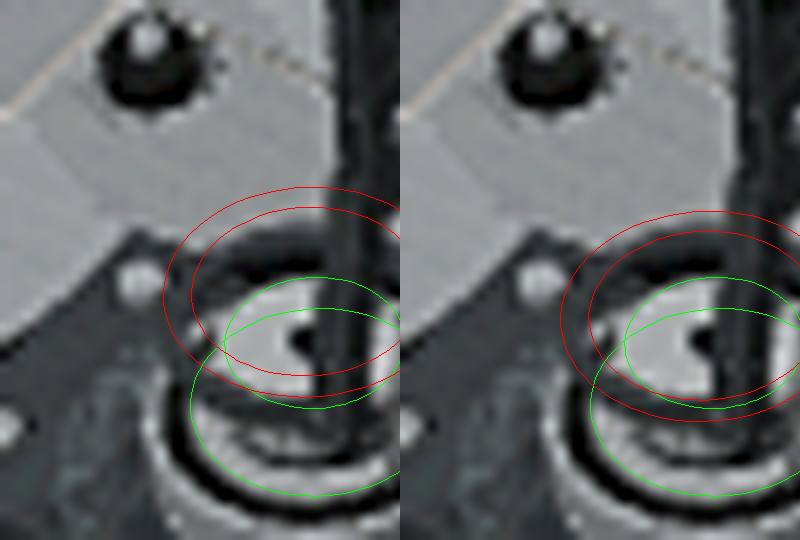

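```bash
python3 -m crank '[[[0.01,0,-0.04],[0,-0.03,0],-1],[[0,0,-0.04],[0,0,0],-1],[[0,0,0],[0,0,0],-1],[[0,0,0],[0,0,0],-1]]' >/dev/null; python3 - <<'E'
from h import *
st();s=arm.snapshot('scene');S=st();st()
crop(s['img'],285,172,50,45,16,'w_sc.png')
E
```

```text
t 21.00 tcp [ 0.6133 -0.021   0.2573] yaw -4.73 axis [ 3.1e-03  1.0e-04 -1.0e+00] jawz 0.0003 f [-0.22  0.74 -1.57] m [ 0.01 -0.    0.05] gap 29.1
t 21.05 tcp [ 0.6133 -0.021   0.2573] yaw -4.73 axis [ 0.0031  0.     -1.    ] jawz 0.0003 f [ 0.87  0.24 -3.31] m [ 0.03 -0.   -0.03] gap 29.2
t 21.05 tcp [ 0.6133 -0.021   0.2573] yaw -4.73 axis [ 0.0031  0.     -1.    ] jawz 0.0003 f [ 0.87  0.24 -3.31] m [ 0.03 -0.   -0.03] gap 29.2
```

View pics/w_sc.png

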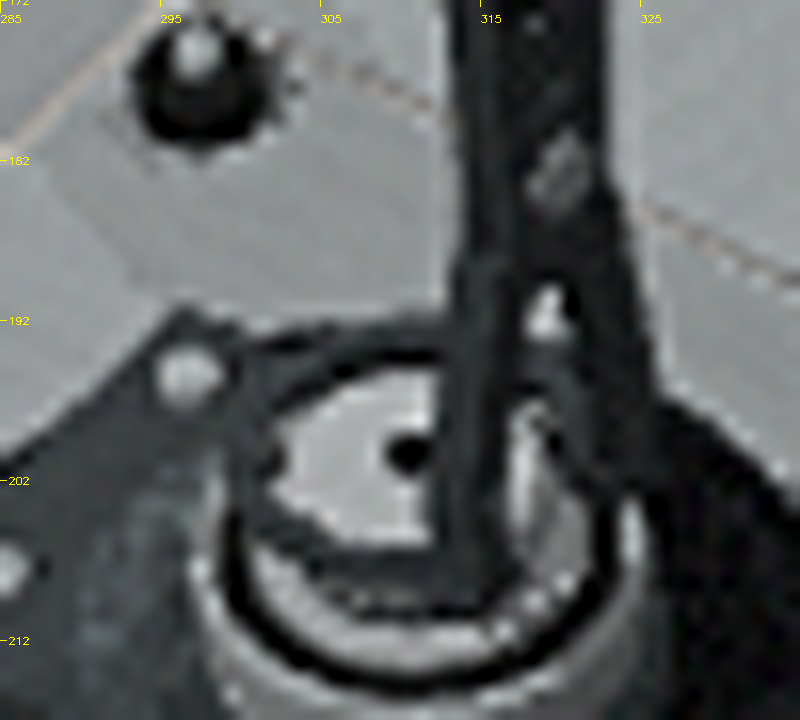

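```bash
python3 -m crank '[[[-0.01,0,-0.04],[0,0.03,0],-1],[[0,0,-0.04],[0,0,0],-1],[[0,0,0],[0,0,0],-1],[[0,0,0],[0,0,0],-1]]' >/dev/null; python3 - <<'E'
from h import *
st();s=arm.snapshot('scene');s=arm.snapshot('scene');st()
crop(s['img'],285,172,50,45,16,'x_sc.png')
E
```

```text
t 21.38 tcp [ 0.6131 -0.021   0.2542] yaw -4.73 axis [ 1.2e-03 -1.0e-04 -1.0e+00] jawz -0.0000 f [ 0.39  0.71 -2.39] m [-0.02  0.02 -0.  ] gap 29.2
t 21.48 tcp [ 0.6131 -0.0211  0.2542] yaw -4.73 axis [ 1.2e-03 -2.0e-04 -1.0e+00] jawz -0.0001 f [-0.37  0.48 -2.23] m [ 0.08 -0.03  0.05] gap 29.1
```

View pics/x_sc.png

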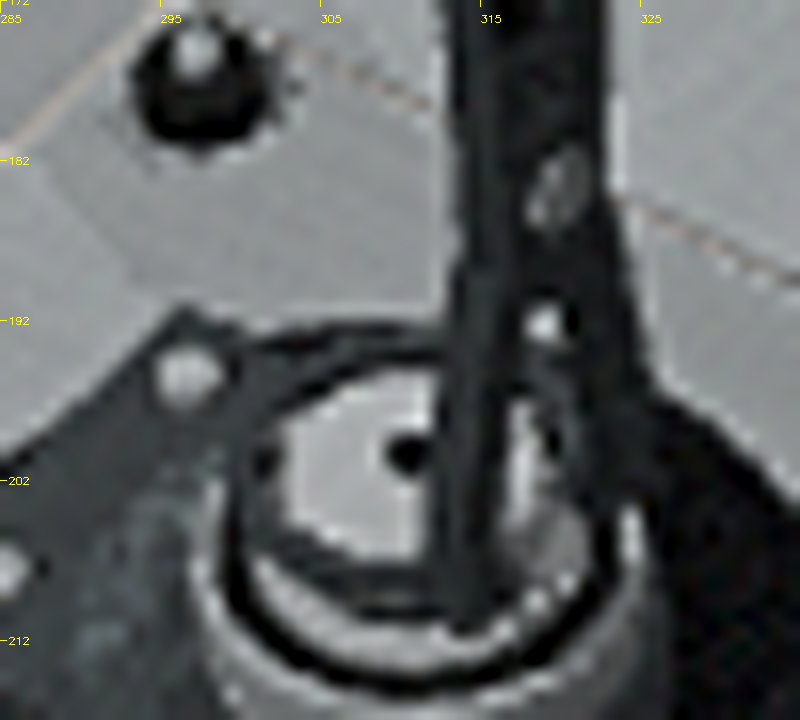

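```bash
python3 -m crank '[[[0,0,-0.04],[0,0.01,0],-1],[[0,0,-0.04],[0,0,0],-1],[[0,0,0],[0,0,0],-1],[[0,0,0],[0,0,0],-1]]' >/dev/null; python3 - <<'E'
from h import *
st()
E
python3 -m crank '[[[0,0,-0.04],[0,0,0],-1],[[0,0,-0.04],[0,0,0],-1],[[0,0,0],[0,0,0],-1],[[0,0,0],[0,0,0],-1]]' >/dev/null; python3 - <<'E'
from h import *
st();s=arm.snapshot('scene');s=arm.snapshot('scene');st()
crop(s['img'],285,172,50,45,16,'y_sc.png')
E
```

```text
t 21.82 tcp [ 0.6131 -0.0211  0.2507] yaw -4.73 axis [ 3.e-04 -2.e-04 -1.e+00] jawz -0.0001 f [-0.28  0.21 -1.75] m [ 0.04  0.   -0.03] gap 29.0
t 22.15 tcp [ 0.613  -0.0211  0.2471] yaw -4.73 axis [ 1.e-04 -1.e-04 -1.e+00] jawz -0.0001 f [ 0.72  0.7  -2.29] m [-0.06 -0.02  0.01] gap 29.2
t 22.25 tcp [ 0.6131 -0.0211  0.2471] yaw -4.73 axis [ 1.e-04 -1.e-04 -1.e+00] jawz -0.0001 f [-0.52 -1.1  -2.48] m [ 0.06  0.01 -0.02] gap 29.2
```

View pics/y_sc.png

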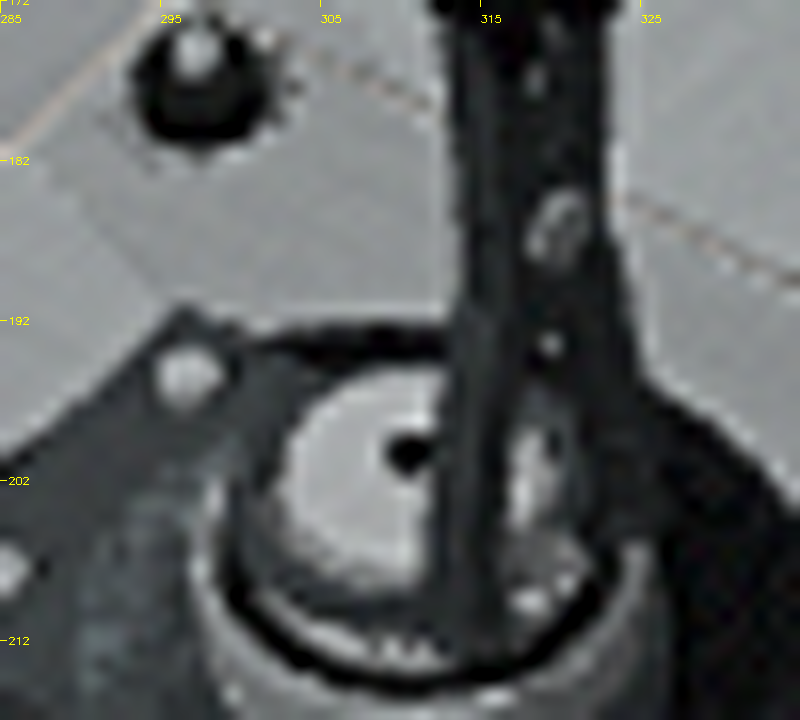

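```bash
python3 -m crank '[[[0,0,-0.04],[0,0,0],-1],[[0,0,-0.04],[0,0,0],-1],[[0,0,0],[0,0,0],-1],[[0,0,0],[0,0,0],-1]]' >/dev/null; python3 - <<'E'
from h import *
st()
E
python3 -m crank '[[[0,0,-0.03],[0,0,0],-1],[[0,0,-0.02],[0,0,0],-1],[[0,0,0],[0,0,0],-1],[[0,0,0],[0,0,0],-1]]' >/dev/null; python3 - <<'E'
from h import *
st();s=arm.snapshot('scene');s=arm.snapshot('scene');st()
crop(s['img'],285,172,50,45,16,'z_sc.png')
E
```

```text
t 22.58 tcp [ 0.6132 -0.0211  0.2438] yaw -4.73 axis [ 6.e-04 -2.e-04 -1.e+00] jawz -0.0002 f [-0.05 -0.57 -1.61] m [0.   0.09 0.  ] gap 29.4
t 22.92 tcp [ 0.6132 -0.0211  0.2415] yaw -4.73 axis [ 5.e-04 -2.e-04 -1.e+00] jawz -0.0002 f [-0.82 -0.3  -2.6 ] m [ 0.01  0.01 -0.01] gap 29.2
t 23.02 tcp [ 0.6132 -0.0211  0.2416] yaw -4.73 axis [ 5.e-04 -2.e-04 -1.e+00] jawz -0.0002 f [ 0.11 -1.33 -1.49] m [ 0.04 -0.01 -0.09] gap 29.1
```

View pics/z_sc.png

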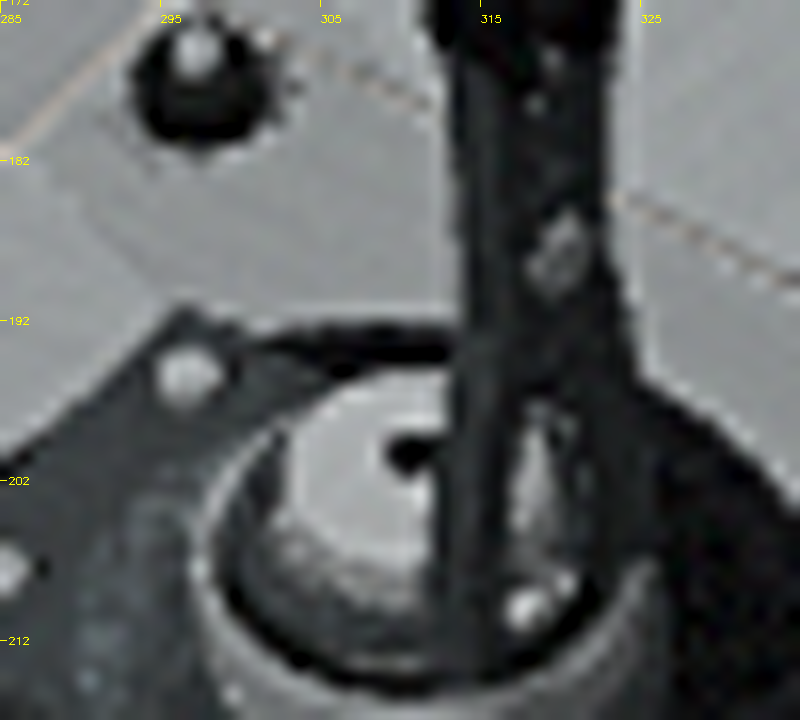

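```bash
for i in 1; do python3 -m crank '[[[0,0,-0.025],[0,0,0],-1],[[0,0,0],[0,0,0],-1],[[0,0,0],[0,0,0],-1]]' >/dev/null; done; python3 -c "
from h import *
st()"
python3 -m crank '[[[0,0,-0.025],[0,0,0],-1],[[0,0,0],[0,0,0],-1],[[0,0,0],[0,0,0],-1]]' >/dev/null;  python3 -c "
from h import *
st()"
python3 -m crank '[[[0,0,-0.025],[0,0,0],-1],[[0,0,0],[0,0,0],-1],[[0,0,0],[0,0,0],-1]]' >/dev/null; python3 - <<'E'
from h import *
st();s=arm.snapshot('scene');s=arm.snapshot('scene');st()
crop(s['img'],285,172,50,45,16,'z2_sc.png')
E
```

```text
t 23.27 tcp [ 0.6133 -0.0211  0.2406] yaw -4.73 axis [ 9.e-04 -3.e-04 -1.e+00] jawz -0.0002 f [-0.48 -0.2  -2.64] m [ 0.03  0.02 -0.03] gap 29.3
t 23.52 tcp [ 0.6134 -0.0211  0.2396] yaw -4.73 axis [ 1.1e-03 -3.0e-04 -1.0e+00] jawz -0.0002 f [ 0.3   0.08 -2.36] m [-0.    0.01 -0.01] gap 29.4
t 23.77 tcp [ 0.6135 -0.0212  0.2386] yaw -4.73 axis [ 1.4e-03 -4.0e-04 -1.0e+00] jawz -0.0003 f [ 0.3   0.12 -2.17] m [-0.02  0.02  0.02] gap 29.4
t 23.87 tcp [ 0.6135 -0.0211  0.2386] yaw -4.73 axis [ 1.4e-03 -4.0e-04 -1.0e+00] jawz -0.0003 f [ 0.26  0.21 -1.96] m [ 0.06 -0.02  0.01] gap 29.0
```

View pics/z2_sc.png

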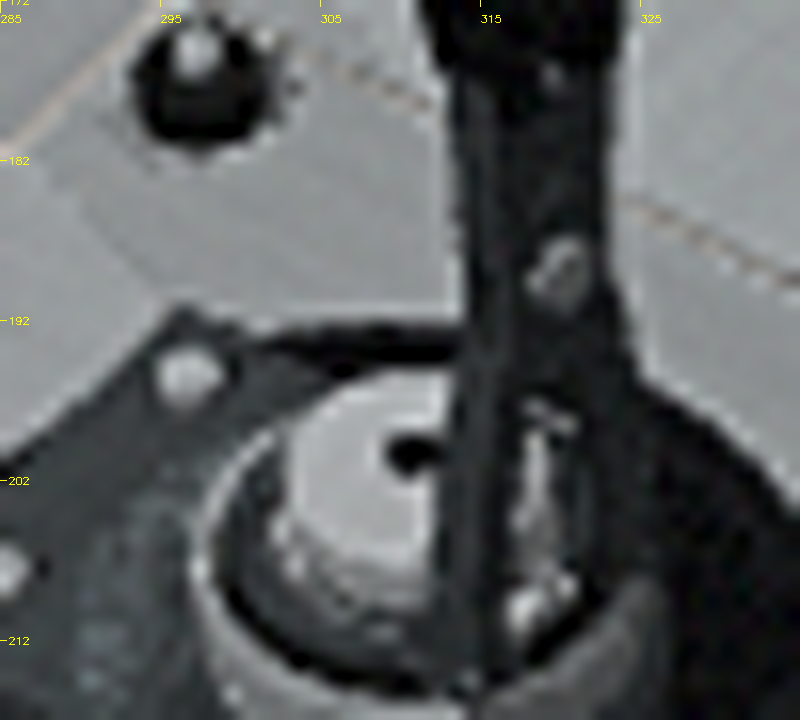

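```bash
python3 -m crank '[[[-0.01,0,-0.025],[0,0.01,0],-1],[[0,0,0],[0,0,0],-1],[[0,0,0],[0,0,0],-1]]' >/dev/null;  python3 -c "
from h import *
st()"
python3 -m crank '[[[0,0,-0.025],[0,0,0],-1],[[0,0,0],[0,0,0],-1],[[0,0,0],[0,0,0],-1]]' >/dev/null;  python3 -c "
from h import *
st()"
python3 -m crank '[[[0,0,-0.02],[0,0,0],-1],[[0,0,0],[0,0,0],-1],[[0,0,0],[0,0,0],-1]]' >/dev/null; python3 - <<'E'
from h import *
st();s=arm.snapshot('scene');s=arm.snapshot('scene');st()
crop(s['img'],285,172,50,45,16,'z3_sc.png')
E
```

```text
t 24.12 tcp [ 0.6132 -0.0212  0.2376] yaw -4.73 axis [ 8.e-04 -4.e-04 -1.e+00] jawz -0.0003 f [ 0.14  0.33 -2.21] m [0.03 0.01 0.01] gap 29.5
t 24.37 tcp [ 0.6132 -0.0212  0.2365] yaw -4.73 axis [ 9.e-04 -4.e-04 -1.e+00] jawz -0.0004 f [ 0.3   0.12 -2.07] m [ 0.06 -0.03 -0.01] gap 29.1
t 24.62 tcp [ 0.6134 -0.0212  0.2358] yaw -4.73 axis [ 1.2e-03 -5.0e-04 -1.0e+00] jawz -0.0004 f [ 0.31  0.66 -2.31] m [0.06 0.   0.05] gap 29.3
t 24.72 tcp [ 0.6134 -0.0212  0.2358] yaw -4.73 axis [ 1.4e-03 -5.0e-04 -1.0e+00] jawz -0.0004 f [ 0.17 -0.19 -0.65] m [0.04 0.01 0.03] gap 29.5
```

View pics/z3_sc.png

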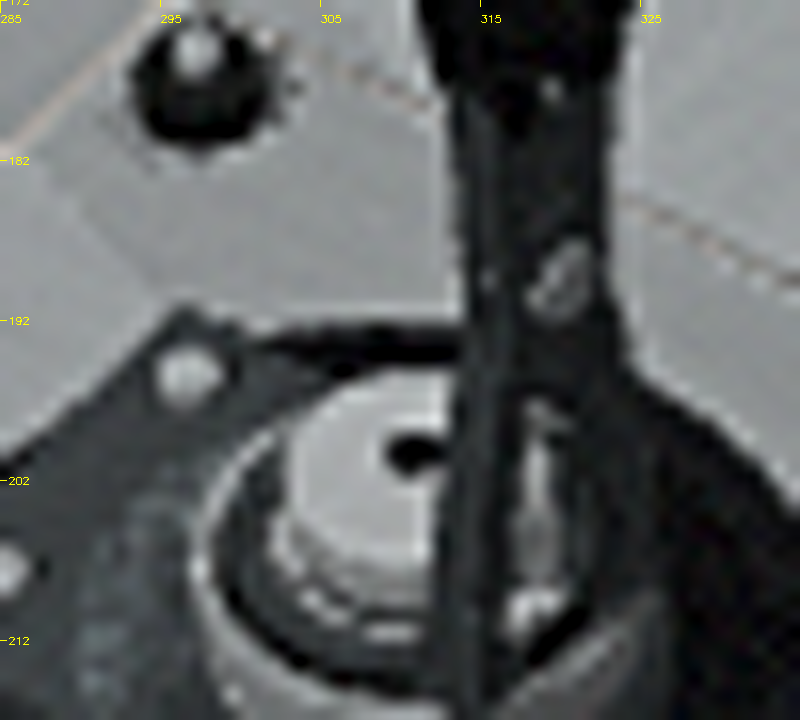

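```bash
python3 -m crank '[[[-0.01,0,-0.015],[0,0.01,0],-1],[[0,0,0],[0,0,0],-1],[[0,0,0],[0,0,0],-1]]' >/dev/null;  python3 -c "
from h import *
st()"
python3 -m crank '[[[0,0,-0.015],[0,0,0],-1],[[0,0,0],[0,0,0],-1],[[0,0,0],[0,0,0],-1]]' >/dev/null;  python3 -c "
from h import *
st()"
python3 -m crank '[[[0,0,-0.015],[0,0,0],-1],[[0,0,0],[0,0,0],-1],[[0,0,0],[0,0,0],-1]]' >/dev/null; python3 - <<'E'
from h import *
st();s=arm.snapshot('scene');s=arm.snapshot('scene');st()
crop(s['img'],285,172,50,45,16,'z4_sc.png')
E
```

```text
t 24.97 tcp [ 0.6134 -0.0212  0.2357] yaw -4.73 axis [ 1.6e-03 -7.0e-04 -1.0e+00] jawz -0.0006 f [ 0.08  0.12 -1.15] m [ 0.07 -0.01 -0.02] gap 28.9
t 25.22 tcp [ 0.6137 -0.0213  0.2356] yaw -4.74 axis [ 2.7e-03 -9.0e-04 -1.0e+00] jawz -0.0007 f [ 0.66  0.39 -1.2 ] m [ 0.06 -0.07 -0.05] gap 29.3
t 25.47 tcp [ 0.614  -0.0214  0.2355] yaw -4.73 axis [ 0.0036 -0.001  -1.    ] jawz -0.0007 f [-0.58  0.84 -0.61] m [0.04 0.06 0.02] gap 29.0
t 25.57 tcp [ 0.614  -0.0214  0.2355] yaw -4.74 axis [ 0.0037 -0.0011 -1.    ] jawz -0.0007 f [ 0.36 -0.35 -0.83] m [ 0.07  0.02 -0.01] gap 29.3
```

View pics/z4_sc.png

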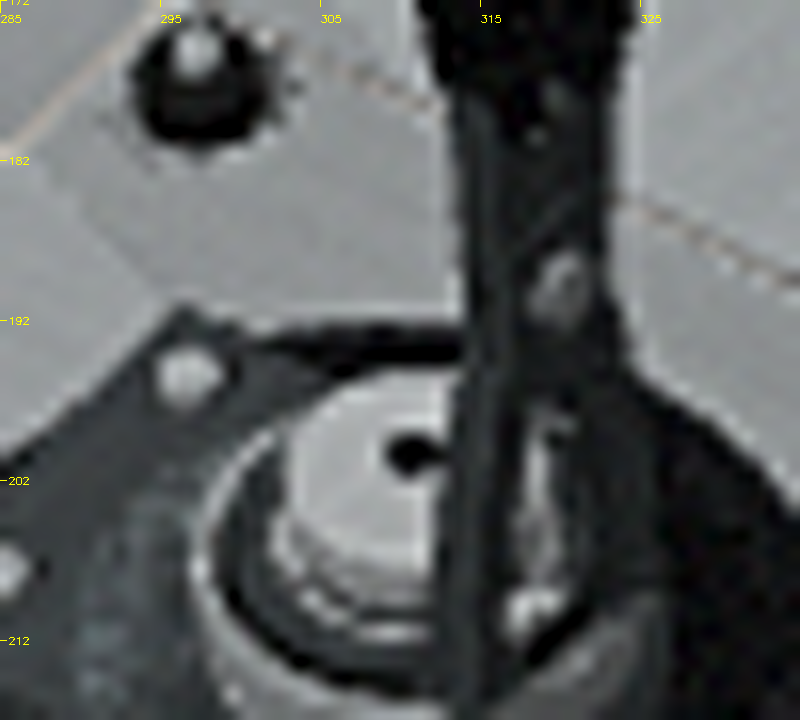

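```bash
python3 -m crank '[[[-0.02,0,0.02],[0.01,0.04,0],-1],[[0,0,0],[0,0,0],-1],[[0,0,0],[0,0,0],-1]]' >/dev/null; python3 - <<'E'
from h import *
st();s=arm.snapshot('scene');s=arm.snapshot('scene');st()
A=np.array([.5882,-.0200,0.])
crop(s['img'],285,172,50,45,16,'z5_sc.png')
overlay(s['img'],s,[(A+[0,0,.1225],.0175,(0,255,0)),(A+[0,0,.1055],.025,(0,255,0)),(A+[0,0,.1095],.0225,(0,0,255)),(A+[0,0,.1095],.028,(0,0,255))],285,172,50,45,16,'z5o.png')
E
```

```text
t 25.82 tcp [ 0.6126 -0.0213  0.2356] yaw -4.73 axis [-1.6e-03  1.0e-04 -1.0e+00] jawz -0.0001 f [-0.22  0.11 -0.19] m [-0.   -0.02 -0.01] gap 29.0
t 25.92 tcp [ 0.6127 -0.0213  0.2357] yaw -4.73 axis [-1.4e-03  1.0e-04 -1.0e+00] jawz -0.0001 f [-0.14  0.63 -1.53] m [0.04 0.04 0.01] gap 29.1
```

View pics/z5_sc.png

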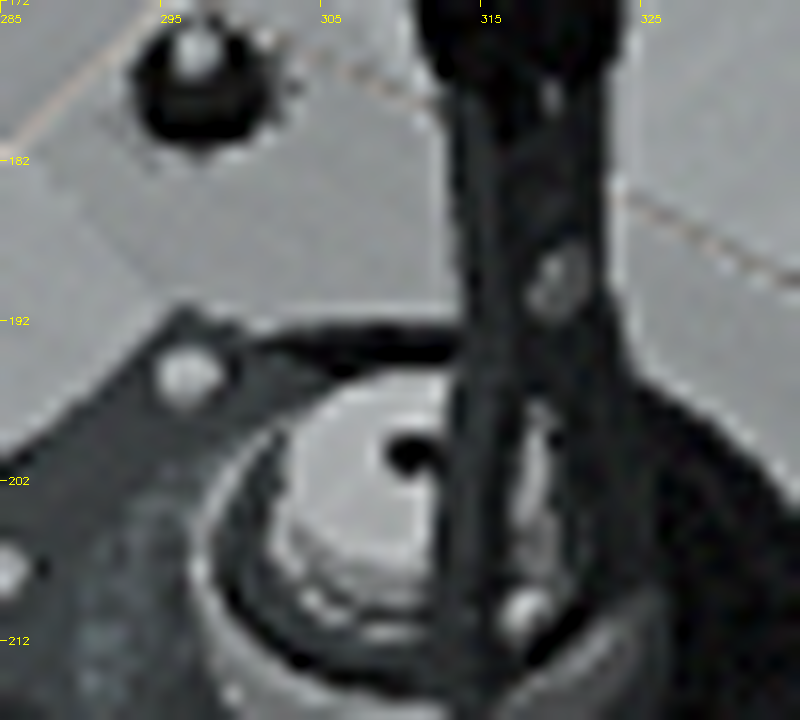

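View pics/z5o.png

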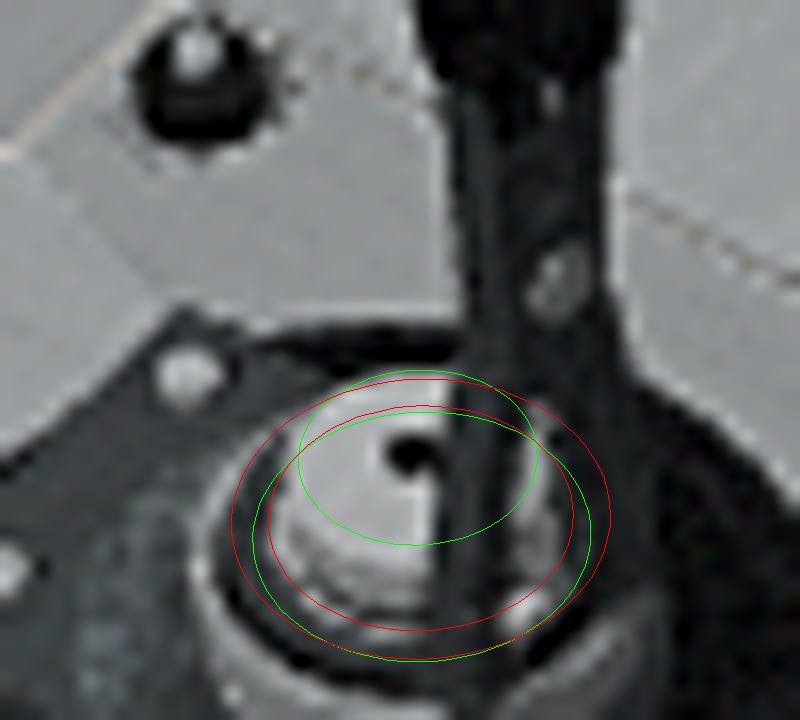

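```bash
python3 - <<'E'
from h import *
s=arm.snapshot('scene');st()
im=(255*(s['img']/255.)**.5).astype(np.uint8)
crop(im,294,190,36,28,22,'g1.png')
A=np.array([.5877,-.0202,0.])
for dx,dy,n in((0,0,'a'),(.0012,-.0012,'b')):
    C=A+[dx,dy,.1085]
    overlay(im,s,[(A+[0,0,.1225],.0175,(0,255,0)),(A+[0,0,.1105],.020,(0,255,0)),(C,.0225,(0,0,255)),(C,.028,(0,0,255))],294,190,36,28,22,f'g2{n}.png')
E
```

```text
t 25.97 tcp [ 0.6127 -0.0213  0.2357] yaw -4.73 axis [-0.0014  0.     -1.    ] jawz -0.0001 f [ 0.3   0.5  -2.53] m [ 0.01 -0.02  0.01] gap 29.6
```

View pics/g1.png

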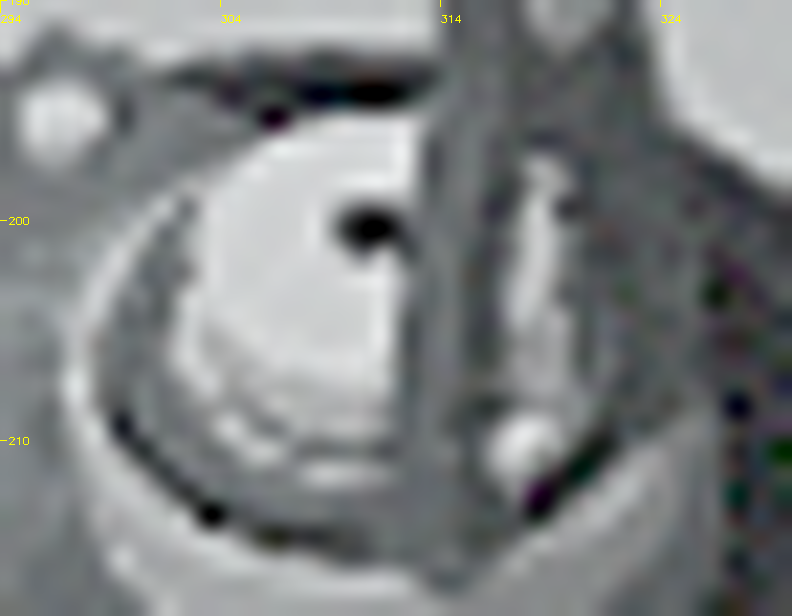

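View pics/g2a.png

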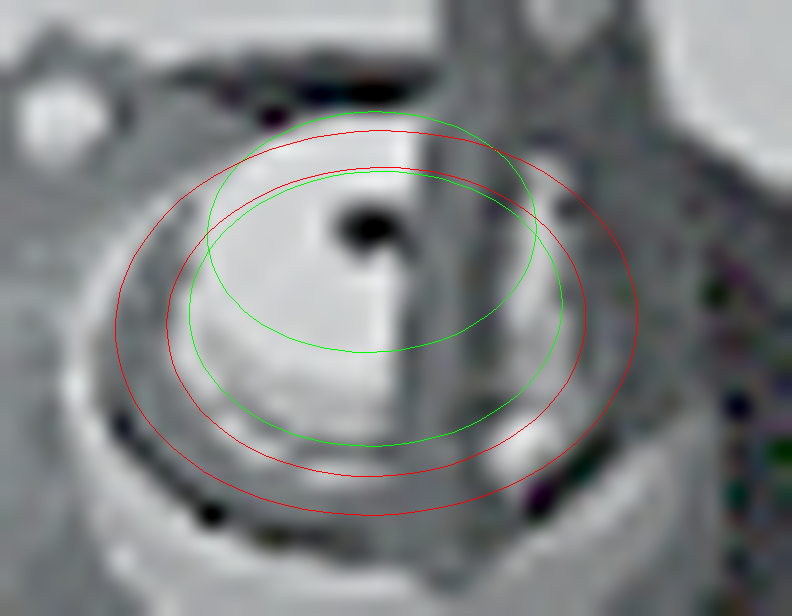

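View pics/g2b.png

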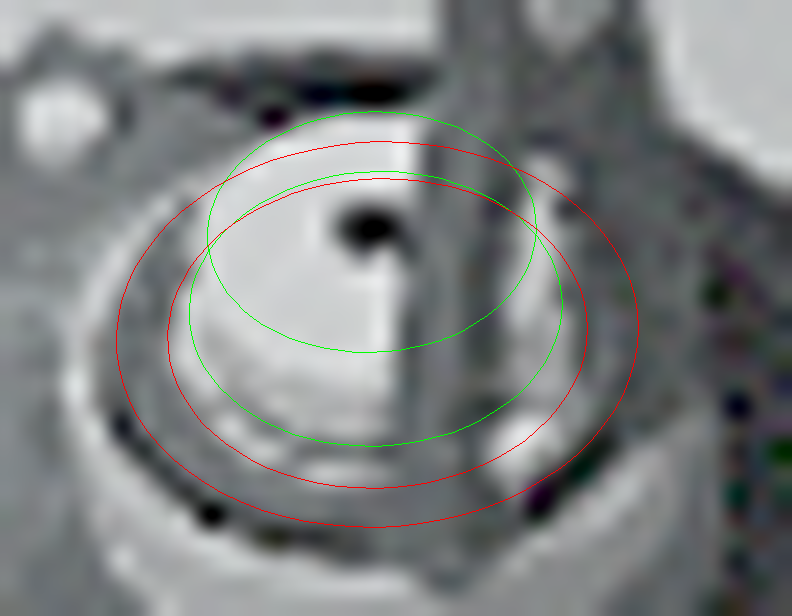

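```bash
python3 -m crank '[[[-0.02,0.025,0.02],[0,-0.015,0],-1],[[0,0,0],[0,0,0],-1],[[0,0,0],[0,0,0],-1],[[0,0,0],[0,0,0],-1]]' >/dev/null; python3 - <<'E'
from h import *
st();s=arm.snapshot('scene');s=arm.snapshot('scene');st()
im=(255*(s['img']/255.)**.5).astype(np.uint8)
A=np.array([.5877,-.0202,0.])
for dx,dy,n in((0,0,'a'),):
    C=A+[dx,dy,.1093]
    overlay(im,s,[(A+[0,0,.1225],.0175,(0,255,0)),(A+[0,0,.1105],.020,(0,255,0)),(C,.0225,(0,0,255)),(C,.028,(0,0,255))],294,190,36,28,22,f'g3{n}.png')
E
```

```text
t 26.30 tcp [ 0.6113 -0.0201  0.2359] yaw -4.73 axis [-1.5e-03  3.0e-04 -1.0e+00] jawz 0.0002 f [ 0.2   0.02 -1.9 ] m [-0.01 -0.04 -0.02] gap 29.2
t 26.40 tcp [ 0.6113 -0.0201  0.2359] yaw -4.73 axis [-1.4e-03  3.0e-04 -1.0e+00] jawz 0.0002 f [-0.16 -0.7  -2.24] m [ 0.03 -0.04  0.03] gap 29.1
```

View pics/g3a.png

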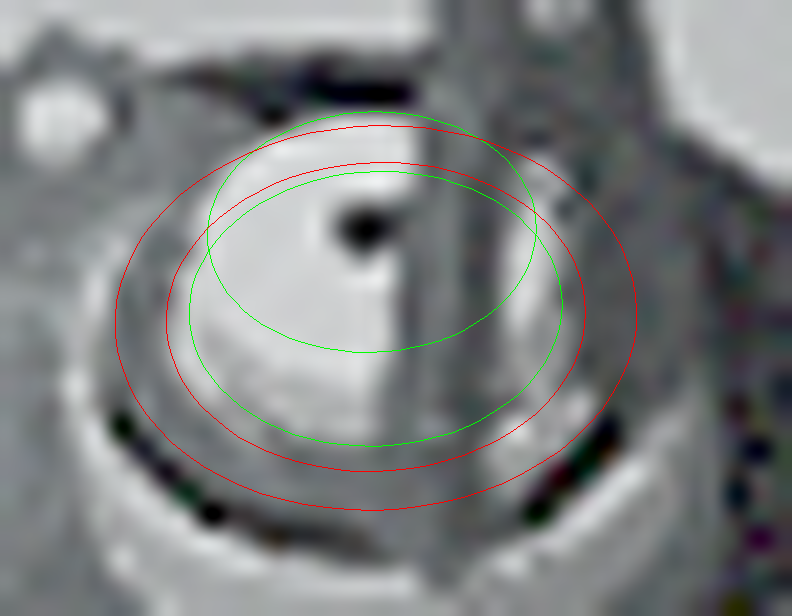

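```bash
python3 -m crank '[[[0.018,-0.02,0.014],[0,-0.015,0],-1],[[0,0,0],[0,0,0],-1],[[0,0,0],[0,0,0],-1],[[0,0,0],[0,0,0],-1]]' >/dev/null; python3 - <<'E'
from h import *
st();s=arm.snapshot('scene');s=arm.snapshot('scene');st()
im=(255*(s['img']/255.)**.5).astype(np.uint8)
crop(im,294,190,36,28,22,'g4.png')
cv2.imwrite('pics/fs.png',s['img'])
A=np.array([.5877,-.0202,0.])
C=A+[0,0,.1095]
overlay(im,s,[(A+[0,0,.1225],.0175,(0,255,0)),(A+[0,0,.1105],.020,(0,255,0)),(C,.0225,(0,0,255)),(C,.028,(0,0,255)),(C-[0,0,.003],.028,(255,0,0))],294,190,36,28,22,f'g4a.png')
E
```

```text
t 26.73 tcp [ 0.612  -0.0209  0.2364] yaw -4.74 axis [-5.e-04  5.e-04 -1.e+00] jawz 0.0005 f [-0.51 -0.05 -2.59] m [ 0.08 -0.01 -0.04] gap 29.1
t 26.83 tcp [ 0.6119 -0.0209  0.2364] yaw -4.73 axis [-5.e-04  6.e-04 -1.e+00] jawz 0.0005 f [-0.7   0.19 -2.66] m [-0.05  0.    0.02] gap 29.0
```

View pics/g4.png

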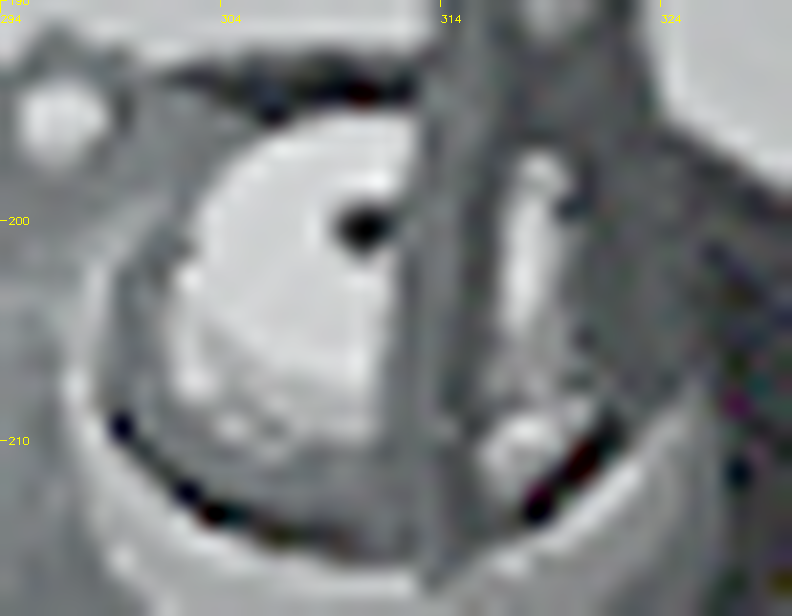

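View pics/g4a.png

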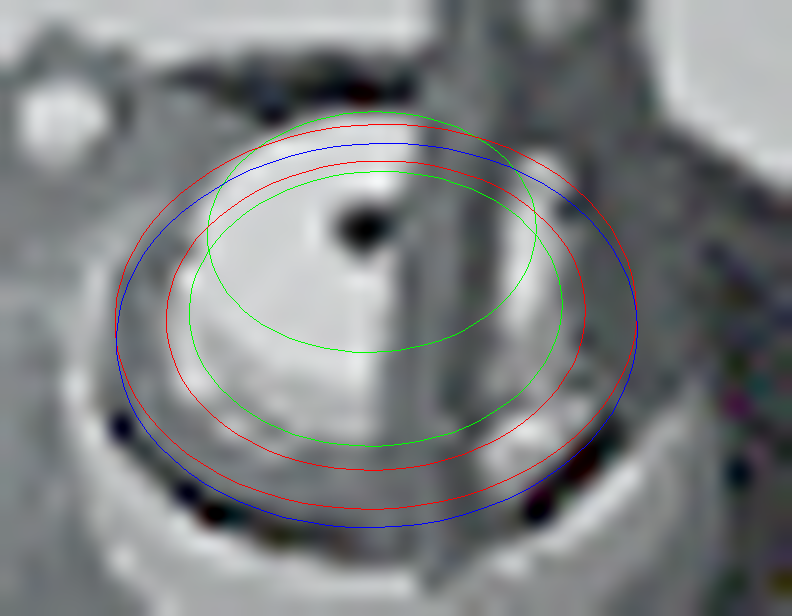

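View pics/fs.png

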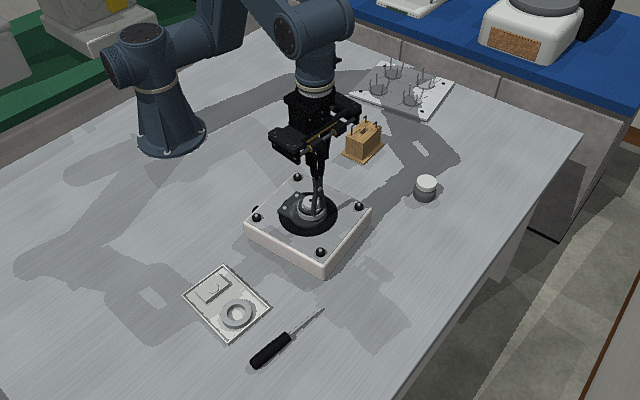

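The overlay shows the ring centred on the stub to about 1 mm. Contact came at TCP z of about 0.2357 and it now hangs 0.7 mm above that, still spread. I hand in.

```bash
python3 -c "
from h import *
st();print(arm.finish_job());st()"
```

```text
t 26.83 tcp [ 0.6119 -0.0209  0.2364] yaw -4.73 axis [-5.e-04  6.e-04 -1.e+00] jawz 0.0005 f [-0.7   0.19 -2.66] m [-0.05  0.    0.02] gap 29.0
the job is handed in; nothing more can be done
None
the job is handed in; nothing more can be done
```

I took the pliers from the stand by both handles, put both tips through the eyelets and squeezed to the stop. The spread ring is now over the stub, held at the groove, and I handed in at 26.8 s with the pliers still squeezed.

**Last checks:**
- **Grip:** The finger opening has been steady at about 29 mm since I closed the gripper fully. You gave 32 mm at the stop; I didn't find the reason for the difference.
- **Height:** Lowering in small steps, light contact of about 1 N came at a tool height of 0.2357 m, probably the washer or the bearing top. I then backed off 0.7 mm, which puts the ring's middle at about 107.7 to 108.2 mm, against 108 mm for the groove.
- **Force:** At the end the wrist carried only the tool's weight, about 2.6 N, with no side force beyond the sensor's noise.
- **Centring:** In the last side picture the ring's inner edge matches a 45 mm circle on the stub's axis to about 1 mm.
- **Other things:** The spare bearing, jar and screwdriver look unmoved in that picture.

**Disagreed or not confirmed:**
- **Ring position on the tips:** Before the final descent, the two cameras disagreed by a few millimetres on the ring's height and position on the tips. I relied on the contact height and on comparing the ring with the stub in the side picture.
- **Level:** The arm hid the stub from the top camera, so only the side camera shows the final state. I judged level from the shape of the ring's near side and did not measure it.

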